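Put the press heads back on their own stands

ROBOT

A 7-joint arm with a two-finger parallel gripper is mounted at the origin on a cart in front of the work surface, level with it; the furniture and walls round the work are solid. World frame = base frame: x ahead of the robot, y to its left, z up, the work surface at z = 0. Lengths are in m, angles in rad, forces in N, time in s.
With the tool pointing down it reaches from about 0.35 to 0.9 m from the base axis. Payload 8.1 kg.
Tool frame: the origin (TCP) lies midway between the tips of the shut fingers; the grasp point (between the pads) lies 19 mm behind it (arm.grasp_offset is the distance from the TCP to the grasp point, in m); z points along the fingers, y is the direction in which the jaws open and shut (so a half turn about z gives the same grasp; the last joint's range is limited). The gripper opens to 92 mm and grips with 3 to 60 N. Pads are 19 mm wide; open, the fingers measure 130 mm over their backs; the gripper's body (75 mm by 190 mm) begins 47 mm behind the grasp point.
Start: joints at [-1.214, 0.434, 0.025, 1.573, -0.012, 1.134, -0.075], TCP at [0.277, 0.56, 0.227] pointing down, gripper open.
Joint ranges: [-2.62, 2.62], [-0.44, 2.09], [-1.27, 1.32], [0.08, 2.57], [-1.32, 4.46], [0.12, 2], [-2.74, 2.74]. Speed limits (rad/s): [2.22, 2.22, 3.01, 3.01, 3.14, 3.14, 3.14].

INTERFACE

Orientations are given as [roll, pitch, yaw] about the fixed x, y, z axes, in that order (R = Rz(yaw) Ry(pitch) Rx(roll)).
In Python, from workcell import status, eyes, job, arm gives the robot as it stands.
- The arm moves only by the tool jog_arm, never from a script. Its argument "increments" is a list of rows, each a list of 4 numbers: the shift along the tool's x, y, z in mm, then the turn about the tool's z in rad. In form: [[dx, dy, dz, yaw], ...]. A call has 1 to 20 rows; each row shifts and turns the pose as measured when the row begins, along the tool's axes as they then stand; what a row does not reach is not made up. A row lasts 1/12 s, in which the tool goes at most 41.7 mm and 7.16 degrees, less where a joint would pass 70% of its speed; a pose out of reach is approached as far as the arm can. A call is refused whole if a number of a shift passes 41.7 or a number of a turn 0.125, either way. A call with a gripper value outside its range is refused whole. "fingers" is the gripper command: -1 is fully open, 1 is shut, values between are in proportion, set as the call begins (left out, the last holds). The fingers move at their own pace and stop on an object; "force" is the grip in N (left out, the last holds). Time passes only in rows, so rows that do not move let the fingers close. It gives the time, the measured TCP pose, the force and the opening at its end, in the units of the state.
- status.get_state(): the state, without advancing time (a new reading comes with each control period).
- eyes.read_camera(name): name is "scene" or "top" or "wrist"; returns a dict with "frame" (400x640x3 uint8, red, green, blue), "mtx" (3x3 intrinsics, pixels), "R" (3x3) and "t" (3): a world point X has camera coordinates R X + t; the wrist camera has in their place "tool_from_camera" (4x4, takes a point from camera to tool coordinates, whose origin is the TCP and whose axes are the flange's). Camera axes: x right, y down, z forward; pixel columns grow to the right and rows downward; lengths in m; the calibration is good to about 2 mm. The wrist camera is an equidistant fisheye: a pixel r from the principal point sees the ray r / f radians off the axis. A picture is of the moment at which its call begins: read the wrist's pose just before it. There is no depth.
- job.finish_job(): hands the job in, once; it reports no verdict.
The state is a dict: "clock": time; "joints": joint angles; "joint_velocities": joint speeds; "joint_efforts": joint torques, N m; "tcp_pos": TCP position; "eef_rot": TCP orientation; "ft_force": force on the tool from outside, world axes, zero at the start; "moment": the same for the moment, N m; "finger_gap": finger opening in m.
Only numpy, scipy, OpenCV 4.12 (cv2) and the standard library are available. Lean on these libraries where they do the work, as an engineer would, in place of code of your own. Each camera call takes 0.05 s, during which the arm holds its last target.

TASK

The three steel press heads were put back on the wrong stands. Move each one to the stand whose wooden board has the same outline as its head (round head on the round board, square on the square, long bar on the long), shank down in the socket, upright and fully home with its collar down at the rim; the spare socket that has no board is free for parking one meanwhile. Leave the pencil and the rubbing block where they lie, and let go of everything at the end.

Things in the scene. Friction and masses are not known exactly. Their poses are not given: they have to be found in the camera images.
- round_head: Round head: loose steel press head, 0.4 kg. Origin: the nose of its shank, on the axis; z up the axis. Shank 24 mm round, nose tapered to 14 mm over the lowest 9 mm; round collar 47 mm in diameter, 34 to 39 mm above the origin; above it, 39 to 79 mm, the head to grip: a cylinder 46 mm in diameter. Starts fully home in a wrong stand.
- square_head: Square head: loose steel press head, 0.4 kg. Origin: the nose of its shank, on the axis; z up the axis. Shank 24 mm round, nose tapered to 14 mm over the lowest 9 mm; round collar 47 mm in diameter, 34 to 39 mm above the origin; above it, 39 to 79 mm, the head to grip: a block 42 x 42 mm, its sides along the body's x and y. Starts fully home in a wrong stand.
- long_head: Long head: loose steel press head, 0.4 kg. Origin: the nose of its shank, on the axis; z up the axis. Shank 24 mm round, nose tapered to 14 mm over the lowest 9 mm; round collar 47 mm in diameter, 34 to 39 mm above the origin; above it, 39 to 79 mm, the head to grip: a bar 24 mm wide along the body's x and 66 mm long along its y. Starts fully home in a wrong stand.
- round_stand: Stand of the round head: a round dark wooden board, 96 mm in diameter and 12 mm thick. Fixed; origin: centre of its underside, on the bench, z up through the bore. Steel socket: upright bore 27 mm wide, flared to 39 mm at the mouth, rim 54 mm and floor 20 mm above the origin. A fully home head has its nose on the floor and its collar down at the rim, its origin 20 mm above this one.
- square_stand: Stand of the square head: a square dark wooden board, 86 x 86 x 12 mm. Fixed; origin: centre of its underside, on the bench, z up through the bore. Steel socket: upright bore 27 mm wide, flared to 39 mm at the mouth, rim 54 mm and floor 20 mm above the origin. A fully home head has its nose on the floor and its collar down at the rim, its origin 20 mm above this one.
- long_stand: Stand of the long head: an oblong dark wooden board, 56 mm along x, 112 mm along y, 12 mm thick. Fixed; origin: centre of its underside, on the bench, z up through the bore. Steel socket: upright bore 27 mm wide, flared to 39 mm at the mouth, rim 54 mm and floor 20 mm above the origin. A fully home head has its nose on the floor and its collar down at the rim, its origin 20 mm above this one.
- spare_socket: Spare socket: the same dark steel socket on a round steel foot 64 mm in diameter, without a wooden board; empty at the start, free for parking. Fixed; origin: centre of its underside, on the bench, z up through the bore. Steel socket: upright bore 27 mm wide, flared to 39 mm at the mouth, rim 54 mm and floor 20 mm above the origin. A fully home head has its nose on the floor and its collar down at the rim, its origin 20 mm above this one.
- carpenter_pencil: Bystander: flat carpenter's pencil lying on the bench, 86 x 155 mm over all as it lies askew, 8 mm high; to be left alone. Origin: centre of its underside.
- sand_block: Bystander: grey-beige rubbing block, 66 x 79 x 30 mm; to be left alone. Origin: centre of its underside.
Mind the look-alikes: they are no part of the job. Leave any yellow look-alike of the long_head alone.

How it is judged:
By the outcome, as a careful person would: the job done as asked, in the order asked, and still so for the second after the job is handed in, with the robot touching nothing.
It also fails if it takes over 112 s, if anything falls off the work surface, if the arm or the gripper's body presses on something with over 40 N, if the wrist force passes 120 N, or if a joint passes its speed limit or range.

## Working session

There is one attempt and no reset: what is moved stays moved. The work goes in short steps, Python scripts to look and compute and a tool call to move; the robot and the scene stay as the last step left them, time stands still between calls to the robot, and variables do not carry over. Pictures are saved under pics/ and viewed, and the job is handed in when it is done.

Besides the shell and the picture viewer there is one more tool, called after "Request:" by a JSON object that holds its "method" and its "body". jog_arm: Moves the arm, as the interface text tells. Its arguments: {"type":"object","properties":{"increments":{"type":"array"},"fingers":{"type":"number"},"force":{"type":"number"}},"required":["increments"]}

```bash
mkdir -p pics; ls; python3 - <<'E'
from workcell import status, eyes
import cv2
print(status.get_state())
for n in ["scene","top","wrist"]:
    d=eyes.read_camera(n); cv2.imwrite(f"pics/{n}0.png",d["frame"][:,:,::-1]); print({k:v for k,v in d.items() if k!="frame"})
E
```

```text
pics
{'clock': 0.0, 'joints': array([-1.2135838 ,  0.43521489,  0.0249739 ,  1.57411322, -0.01161454,
        1.13398214, -0.07511107]), 'joint_velocities': array([-2.04276008e-03, -9.74716850e-05, -1.32693596e-03, -1.98271177e-03,
        1.15720841e-03,  2.84861854e-04,  3.07179938e-05]), 'joint_efforts': array([-7.13334953e-05, -6.67830133e+01,  9.84874740e-01, -3.14446700e+01,
       -6.05545985e-02,  4.28261643e-02,  1.53327533e-04]), 'tcp_pos': array([0.27718159, 0.55959884, 0.22594376]), 'eef_rot': array([-3.14002560e+00,  1.29988420e-04,  2.68169218e+00]), 'ft_force': array([ 0.31498153,  0.15972543, -0.80860888]), 'moment': array([0.04014781, 0.01862122, 0.00653664]), 'finger_gap': 0.09169436831936631}
{'mtx': array([[463.19586308,   0.        , 316.53932851],
       [  0.        , 463.19586308, 187.76547824],
       [  0.        ,   0.        ,   1.        ]]), 'R': array([[ 0.48380261, -0.87480534,  0.02550789],
       [-0.33108408, -0.20992717, -0.91995321],
       [ 0.81013478,  0.43663051, -0.39119744]]), 't': array([-0.20527446,  0.24981505,  1.12281895])}
{'mtx': arra
[... 176 characters left out ...]
 -0.99947868,  0.03134263],
       [-0.98822405, -0.01244182, -0.15250714],
       [ 0.15281759, -0.02979213, -0.98780525]]), 't': array([0.05118452, 0.51036178, 1.16852943])}
{'mtx': array([[309.70691629,   0.        , 318.54901455],
       [  0.        , 309.70691629, 202.53301834],
       [  0.        ,   0.        ,   1.        ]]), 'tool_from_camera': array([[ 1.06157316e-03, -9.59713425e-01, -2.80978674e-01,
         7.58903687e-02],
       [ 9.99999436e-01,  1.02971467e-03,  2.61021832e-04,
         4.76094500e-04],
       [ 3.88217058e-05, -2.80978793e-01,  9.59713976e-01,
        -1.58823024e-01],
       [ 0.00000000e+00,  0.00000000e+00,  0.00000000e+00,
         1.00000000e+00]])}
```

View pics/scene0.png

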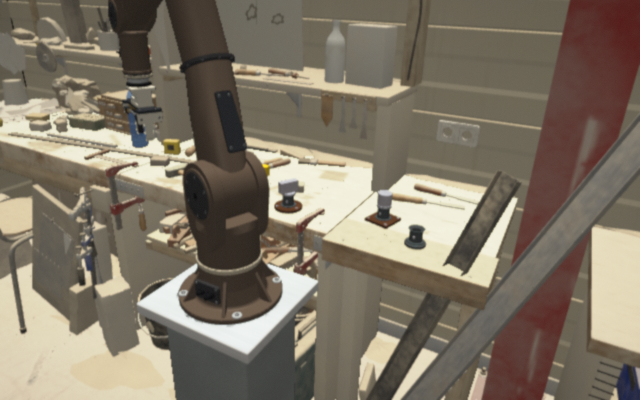

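View pics/top0.png

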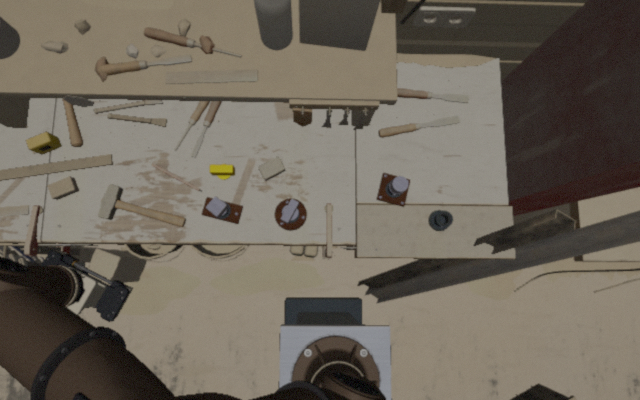

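View pics/wrist0.png

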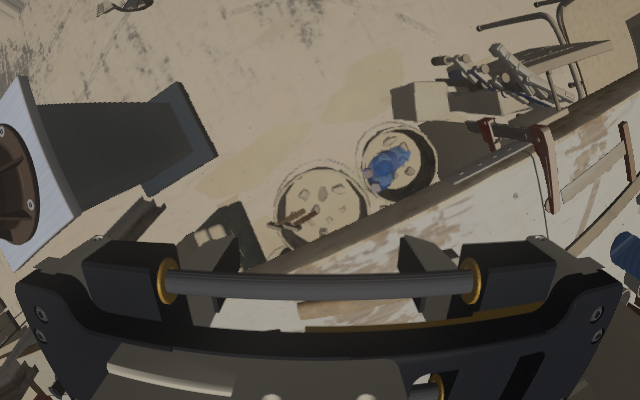

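The three boards hold the wrong heads: the square head is on the long board at (221,209), the long head is on the round board at (290,213), and the round head is on the square board at (394,189). The spare socket is at (440,220), and a yellow look-alike lies at (222,170). The wrist camera sees none of the stands yet.

```bash
cat > h.py <<'E'
import numpy as np, cv2
from scipy.spatial.transform import Rotation as Ro
from workcell import status, eyes
def fix(d,uv,z):
    K,R,t=d["mtx"],d["R"],d["t"]; r=R.T@np.linalg.solve(K,[uv[0],uv[1],1.]); c=-R.T@t
    return c+r*(z-c[2])/r[2]
def look():
    s=status.get_state(); d=eyes.read_camera("wrist"); d["s"]=s; return d
def wray(d,uv):
    K=d["mtx"]; q=np.array([uv[0]-K[0,2],uv[1]-K[1,2]]); r=np.hypot(*q); th=r/K[0,0]
    v=np.array([*(q/r*np.sin(th)),np.cos(th)]) if r>0 else np.array([0,0,1.])
    T=d["tool_from_camera"]; Rt=Ro.from_euler("xyz",d["s"]["eef_rot"]).as_matrix()
    return d["s"]["tcp_pos"]+Rt@T[:3,3], Rt@(T[:3,:3]@v)
def wpt(d,uv,z):
    c,v=wray(d,uv); return c+v*(z-c[2])/v[2]
def tool(s,target):
    "target xyz minus tcp in tool axes, mm"
    Rt=Ro.from_euler("xyz",s["eef_rot"]).as_matrix()
    return (Rt.T@(np.array(target)-s["tcp_pos"]))*1000
def ppx(d,X):
    T=d["tool_from_camera"]; Rt=Ro.from_euler("xyz",d["s"]["eef_rot"]).as_matrix()
    p=T[:3,:3].T@(Rt.T@(np.array(X)-d["s"]["tcp_pos"])-T[:3,3]); th=np.arctan2(np.hypot(p[0],p[1]),p[2])
    return d["mtx"][:2,2]+d["mtx"][0,0]*th*p[:2]/np.hypot(p[0],p[1])
E
python3 - <<'E'
from h import *
d=eyes.read_camera("top"); s=eyes.read_camera("scene")
for n,p,z in [("sq board",(221.5,209.5),.012),("rnd board",(291,214),.012),("sqb",(394,189),.012),("spare",(440.5,220),.054),("sqhead top",(218,207),.099),("long top",(290,209),.099),("round top",(400,185),.099),("yellow",(222,170),.04),("sand",(272,168),.03),("shelf edge l",(60,96),.3),("bench edge",(300,244),0),("bench r",(505,230),0),("steel end",(478,240),.05),("steel corner",(573,215),0.1)]:
    print(n,fix(d,p,z).round(3))
print(fix(s,(415,240),.0).round(3),fix(s,(414,228),.054).round(3),fix(s,(383,219),.012))
im=d["frame"][130:260,150:520,::-1]
cv2.imwrite("pics/t1.png",cv2.resize(im,None,fx=2.1,fy=2.1,interpolation=cv2.INTER_CUBIC))
im=s["frame"][130:290,250:530,::-1]
cv2.imwrite("pics/s1.png",cv2.resize(im,None,fx=2.8,fy=2.8,interpolation=cv2.INTER_CUBIC))
E
```

```text
sq board [0.481 0.337 0.012]
rnd board [0.47  0.132 0.012]
sqb [ 0.55  -0.177  0.012]
spare [ 0.453 -0.3    0.054]
sqhead top [0.477 0.329 0.099]
long top [0.474 0.132 0.099]
round top [ 0.545 -0.175  0.099]
yellow [0.594 0.335 0.04 ]
sand [0.605 0.19  0.03 ]
shelf edge l [0.706 0.663 0.3  ]
bench edge [0.383 0.104 0.   ]
bench r [ 0.431 -0.514  0.   ]
steel end [ 0.397 -0.409  0.05 ]
steel corner [ 0.466 -0.661  0.1  ]
[ 0.479 -0.305  0.   ] [ 0.449 -0.305  0.054] [ 0.5352306  -0.17992297  0.012     ]
```

View pics/t1.png

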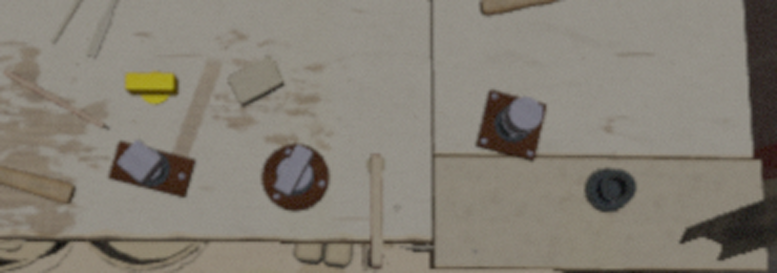

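View pics/s1.png

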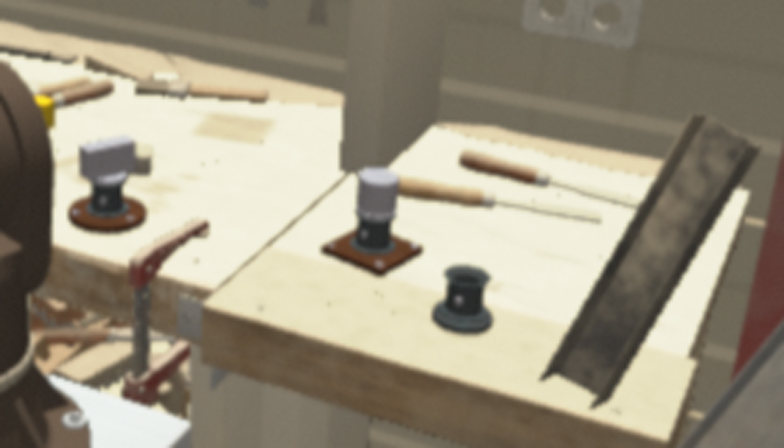

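```bash
python3 - <<'E'
from h import *
print(tool(status.get_state(),[.54,.22,.23]))
E
```

```text
[-386.25734747 -187.96224595   -3.46176908]
```

Request:
{"method": "jog_arm", "body": {"increments": [[-10,-5,0,0],[-20,-10,0,0],[-36,-17,0,0],[-36,-17,0,0],[-36,-17,0,0],[-36,-17,0,0],[-36,-17,0,0],[-36,-17,0,0],[-36,-17,0,0],[-36,-17,0,0],[-36,-17,0,0],[-30,-15,0,0],[-10,-5,0,0],[0,0,0,0]], "fingers": -1}}

```text
clock: 1.42
tcp_pos: [0.5569, 0.1935, 0.2247]
eef_rot: [-3.138, 0.002, 2.682]
ft_force: [-0.0, 0.4, 0.3]
finger_gap: 0.0918
```

```bash
python3 - <<'E'
from h import *
d=look(); print(d["s"]["tcp_pos"],d["s"]["eef_rot"],d["s"]["joints"].round(2)); cv2.imwrite("pics/w1.png",d["frame"][:,:,::-1])
for X in [(.481,.337,.012),(.47,.132,.012)]: print(ppx(d,X))
E
```

```text
[0.55691091 0.19350799 0.22470925] [-3.13845015e+00  1.82878363e-03  2.68199414e+00] [-0.55  0.38  0.17  1.67 -0.06  1.1   0.75]
[397.93931183  70.71031587]
[241.80098447 136.32531197]
```

View pics/w1.png

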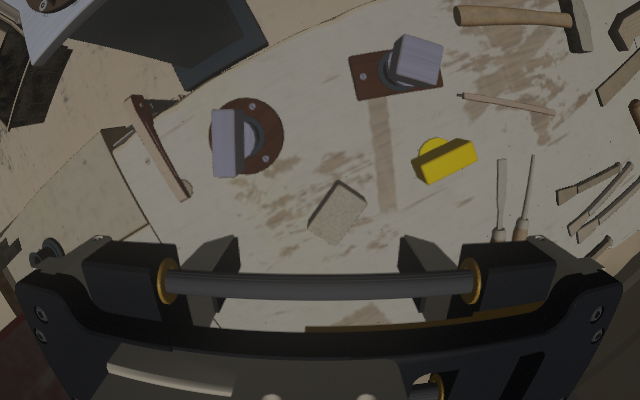

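The wrist view shows the long head on the round board near (240,137), with its bar across the jaw axis. The square head on the long board is near (400,70), the yellow dummy is at (445,160), and the rubbing block is at (337,212).

```bash
cat >> h.py <<'E'
def boards(d,lo=300):
    f=cv2.cvtColor(d["frame"],cv2.COLOR_RGB2HSV); m=((f[...,0]<12)|(f[...,0]>172))&(f[...,1]>110)&(f[...,2]<130)&(f[...,2]>25)
    return m.astype(np.uint8)*255
def heads(d):
    f=cv2.cvtColor(d["frame"],cv2.COLOR_RGB2HSV); m=(f[...,0]>105)&(f[...,0]<150)&(f[...,1]<70)&(f[...,1]>10)&(f[...,2]>100)
    return m.astype(np.uint8)*255
def blobs(d,m,z,amin=150,vmax=235):
    m=cv2.morphologyEx(m,cv2.MORPH_OPEN,np.ones((3,3)))
    for c in cv2.findContours(m,cv2.RETR_EXTERNAL,cv2.CHAIN_APPROX_NONE)[0]:
        a=cv2.contourArea(c); u=c.reshape(-1,2)
        if a<amin or u[:,1].mean()>vmax: continue
        P=np.array([wpt(d,p,z)[:2] for p in u],np.float32)*1000
        r=cv2.minAreaRect(P); cc=cv2.minEnclosingCircle(P)
        print(u.mean(0).round(),a,"rect",np.round(r[0],1),np.round(r[1],1),round(r[2],1),"circ",np.round(cc[0],1),round(cc[1],1))
E
python3 - <<'E'
from h import *
d=look()
for p in [(225,145),(248,140),(425,62),(418,80),(265,110),(365,85)]: print(p,d["frame"][p[1],p[0]],cv2.cvtColor(d["frame"],cv2.COLOR_RGB2HSV)[p[1],p[0]])
mb,mh=boards(d),heads(d)
blobs(d,mb,.012); print(); blobs(d,mh,.099)
v=d["frame"][:,:,::-1].copy(); v[mb>0]=(0,255,0); v[mh>0]=(255,0,0); cv2.imwrite("pics/w2.png",cv2.resize(v[20:240,180:500],None,fx=2.4,fy=2.4))
E
```

```text
(225, 145) [103 103 114] [120  25 114]
(248, 140) [109 108 120] [123  26 120]
(425, 62) [101 101 112] [120  25 112]
(418, 80) [94 90 94] [150  11  94]
(265, 110) [58 43 35] [ 10 101  58]
(365, 85) [61 44 36] [ 10 105  61]

[248. 140.] 217.0 rect [480.  159.1] [ 8.7 30.2] 61.9 circ [478.6 156.5] 15.2
[223. 144.] 1285.5 rect [471.  134.7] [21.2 62.7] 61.9 circ [471.1 134.3] 32.5
[420.  60.] 1476.0 rect [480.6 337.1] [39.2 39.3] 52.3 circ [480.5 337.2] 26.3
[43. 21.] 1793.5 rect [187.2 -41. ] [214.6  85.2] 44.4 circ [157.8 -11. ] 107.3
```

View pics/w2.png

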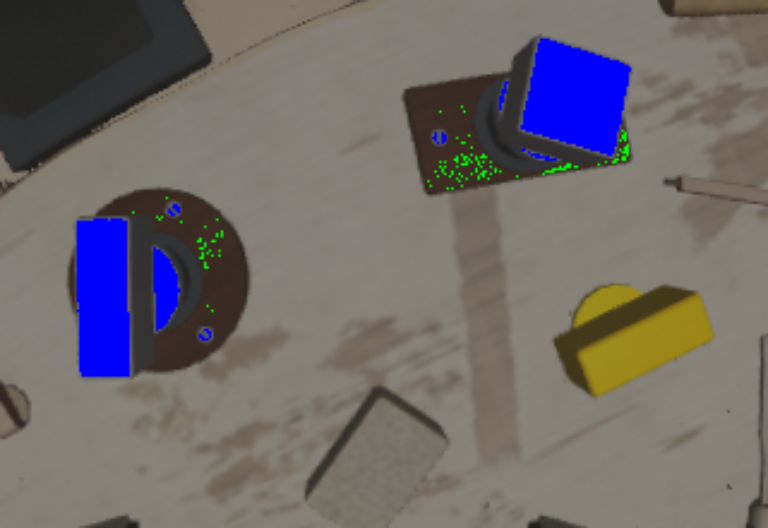

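```bash
sed -i 's/f\[...,1\]>110/f[...,1]>85/; s/(f\[...,2\]<130)&(f\[...,2\]>25)/(f[...,2]<85)\&(f[...,2]>25)/;s/f\[...,0\]<12/f[...,0]<14/' h.py
python3 - <<'E'
from h import *
d=look()
blobs(d,boards(d),.012); print(tool(d["s"],[.56,-.2,.23]))
E
```

```text
[255. 133.] 1632.5 rect [473.6 150.4] [61.7 93.1] 81.1 circ [471.2 135.4] 46.7
[368.  79.] 1207.5 rect [473.2 305.2] [46.1 54. ] 76.5 circ [473.6 305.6] 34.4
[-179.15109857 -353.94269739   -4.35826435]
```

Request:
{"method": "jog_arm", "body": {"increments": [[-5,-10,0,0],[-12,-22,0,0],[-18,-34,0,0],[-18,-34,0,0],[-18,-34,0,0],[-18,-34,0,0],[-18,-34,0,0],[-18,-34,0,0],[-18,-34,0,0],[-18,-34,0,0],[-18,-34,0,0],[-13,-24,0,0],[-5,-10,0,0],[0,0,0,0]]}}

```text
clock: 2.73
tcp_pos: [0.5704, -0.2152, 0.222]
eef_rot: [3.135, -0.007, 2.739]
ft_force: [-0.0, 0.1, -0.3]
finger_gap: 0.0919
```

```bash
python3 - <<'E'
from h import *
d=look(); print(d["s"]["tcp_pos"],d["s"]["eef_rot"],d["s"]["joints"].round(2)); 
mb,mh=boards(d),heads(d)
blobs(d,mb,.012); print(); blobs(d,mh,.099)
v=d["frame"][:,:,::-1].copy();cv2.imwrite("pics/w3.png",v)
f=cv2.cvtColor(d["frame"],cv2.COLOR_RGB2HSV); m=((f[...,2]<60)&(f[...,1]<85)).astype(np.uint8)*255
print("dark @.054"); blobs(d,m,.054)
E
```

```text
[ 0.57043944 -0.21521097  0.22198099] [ 3.1351425  -0.00694301  2.73899177] [ 0.08  0.42  0.28  1.63 -0.13  1.12  1.57]
[336. 141.] 1895.5 rect [ 550.  -174.5] [84.2 84.2] 75.8 circ [ 546.  -173.9] 54.8
[586.  14.] 321.5 rect [475.8 301.9] [48.  50.8] 81.0 circ [475.  302.8] 33.7
[514.  27.] 1061.0 rect [474.3 124.4] [89.2 76. ] 9.0 circ [472.2 131.4] 47.0

[349. 160.] 1632.5 rect [ 550.1 -174.5] [42.5 43.4] 22.6 circ [ 550.3 -174.6] 21.9
[561.  16.] 329.5 rect [477.8 131.6] [20.2 46.5] 62.3 circ [477.3 131. ] 24.9
dark @.054
[332. 140.] 192.0 rect [ 530.9 -179.8] [17.3 44.7] 15.4 circ [ 537.8 -177.9] 22.3
[ 60. 161.] 4640.0 rect [ 377.3 -573.7] [383.8  70.6] 86.0 circ [ 398.2 -575.1] 192.3
[207. 128.] 2156.0 rect [ 461.  -300.9] [68.  53.1] 63.8 circ [ 462.4 -301.7] 34.3
[567. 103.] 463.0 rect [586.2 139.7] [46.9 74.2] 58.3 circ [589.7 147.7] 38.6
[615.  11.] 1033.5 rect [485.7 350.3] [188.3  44.3] 87.4 circ [474.5 350.8] 94.8
[535.  20.] 1355.5 rect [474.3 124.7] [96.  54.8] 83.9 circ [471.3 127.4] 51.0
[88. 28.] 2356.0 rect [ 255.6 -407.6] [ 75.  121.3] 27.0 circ [ 255.5 -407.6] 70.1
[51. 20.] 1667.0 rect [ 180.  -466.2] [103.5  86.2] 27.4 circ [ 179.7 -465. ] 65.0
```

View pics/w3.png

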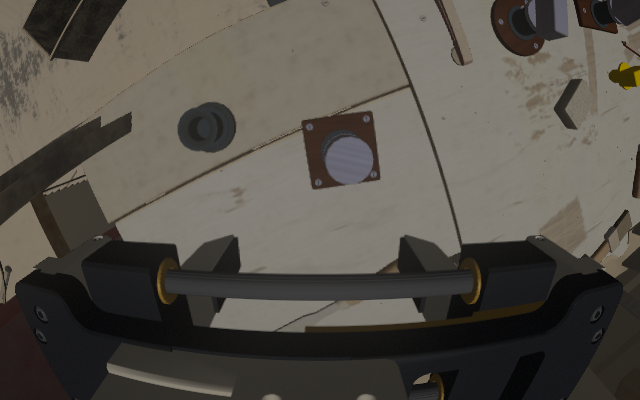

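The round head is on the square board at (349,160). The spare socket is at (205,127), and the steel angle iron lies further left.

```bash
python3 - <<'E'
from h import *
d=look(); c=d["frame"][90:165,165:250,::-1]
c=cv2.convertScaleAbs(c,alpha=2); cv2.imwrite("pics/w4.png",cv2.resize(c,None,fx=7,fy=7,interpolation=cv2.INTER_CUBIC))
s=d["s"];print(s["tcp_pos"],s["eef_rot"])
E
```

```text
[ 0.57056156 -0.21359762  0.22192171] [ 3.13450798 -0.00738036  2.74011365]
```

View pics/w4.png

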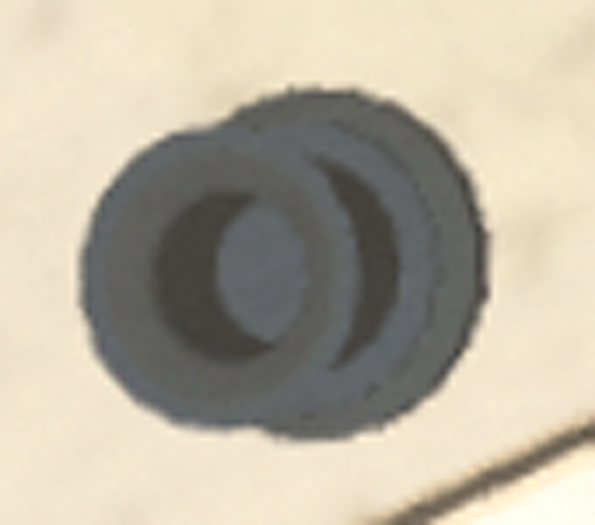

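```bash
python3 - <<'E'
from h import *
d=look()
print(wpt(d,(196.0,129.5),.054),wpt(d,(210,127.2),.008),wpt(d,(165+80/7,129.5),.054),wpt(d,(165+357/7,129.5),.054))
s=d["s"]; print(tool(s,[.55,-.1746,.13]),tool(s,[.55,-.1746,.063]))
E
```

```text
[ 0.45913753 -0.30877673  0.054     ] [ 0.45893192 -0.30801996  0.008     ] [ 0.44819593 -0.33066142  0.054     ] [ 0.46957127 -0.28742021  0.054     ]
[33.01717959 25.20654087 92.38558338] [ 32.50312384  24.66217139 159.38139974]
```

```bash
python3 - <<'E'
from h import *
t=eyes.read_camera("top"); s=eyes.read_camera("scene")
cv2.imwrite("pics/t2.png",cv2.resize(t["frame"][120:320,340:640,::-1],None,fx=2.6,fy=2.6))
cv2.imwrite("pics/s2.png",cv2.resize(s["frame"][120:330,350:640,::-1],None,fx=2.6,fy=2.6))
E
```

```text
(no output)
```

View pics/t2.png

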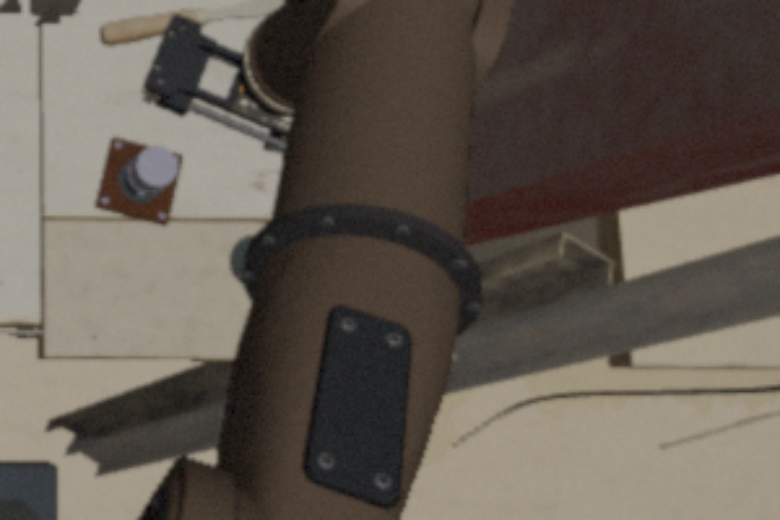

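View pics/s2.png

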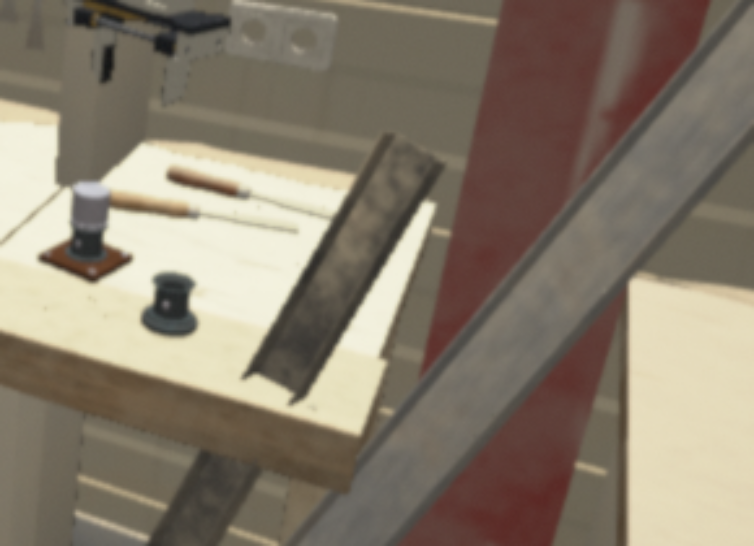

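```bash
python3 - <<'E'
from h import *
t=eyes.read_camera("top"); s=eyes.read_camera("scene")
P=lambda d:d["mtx"]@np.c_[d["R"],d["t"]]
for a,b in [((557,210),(499,171.5)),((575.5,222),(520,182)),((557,210),(520,182))]:
    X=cv2.triangulatePoints(P(t),P(s),np.array(a,float),np.array(b,float)); print((X[:3]/X[3]).ravel())
for p in [(250,377),(295,402),(320,250),(360,290)]: print(fix(s,(350+p[0]/2.6,120+p[1]/2.6),0))
E
```

```text
[ 0.45450601 -0.50471476  0.26979778]
[ 0.42857088 -0.55669594  0.26042449]
[ 0.46639237 -0.54450265  0.23790538]
[ 0.3893816  -0.42062465  0.        ]
[ 0.36650293 -0.47201045  0.        ]
[ 0.73684888 -0.42057573  0.        ]
[ 0.65131669 -0.48488751  0.        ]
```

Request:
{"method": "jog_arm", "body": {"increments": [[8,6,10,0],[16,12,25,0],[9,7,30,0],[0,0,25,0],[0,0,10,0],[0,0,0,0]]}}

```text
clock: 3.58
tcp_pos: [0.5527, -0.1665, 0.122]
eef_rot: [3.13, -0.001, 2.753]
ft_force: [0.0, -0.2, 0.6]
finger_gap: 0.0917
```

```bash
python3 - <<'E'
from h import *
s=status.get_state(); print(s["tcp_pos"],s["eef_rot"],s["ft_force"]); print(tool(s,[.55,-.1746,.066]))
E
```

```text
[ 0.55268297 -0.16648547  0.12197691] [ 3.13044370e+00 -1.12131360e-03  2.75336431e+00] [ 0.02346988 -0.24686384  0.6173854 ]
[-0.65121504 -9.14982837 55.87768218]
```

Request:
{"method": "jog_arm", "body": {"increments": [[0,-9,0,0],[0,0,15,0],[0,0,22,0],[0,0,15,0],[0,0,3,0],[0,0,0,0]]}}

```text
clock: 4.08
tcp_pos: [0.5546, -0.1797, 0.0731]
eef_rot: [3.13, 0.01, 2.753]
ft_force: [0.2, -0.4, -0.1]
finger_gap: 0.0914
```

```bash
python3 - <<'E'
from h import *
s=status.get_state(); print(s["tcp_pos"],s["eef_rot"],s["ft_force"]); print(tool(s,[.55,-.1746,.066]))
E
```

```text
[ 0.55464815 -0.17974642  0.07314702] [3.13008173 0.0104527  2.75296785] [ 0.19907104 -0.43431784 -0.05445789]
[6.32596454 2.91968628 7.11536261]
```

Request:
{"method": "jog_arm", "body": {"increments": [[3,2,3,0],[3,1,3,0],[0,0,0,0],[0,0,0,0]]}}

```text
clock: 4.42
tcp_pos: [0.5523, -0.1763, 0.071]
eef_rot: [3.129, 0.016, 2.752]
ft_force: [0.1, -0.2, 0.1]
finger_gap: 0.092
```

```bash
python3 - <<'E'
from h import *
s=status.get_state(); print(s["tcp_pos"],s["eef_rot"],s["ft_force"]); print(tool(s,[.55,-.1746,.066]))
E
```

```text
[ 0.55226238 -0.17631978  0.07100474] [3.12947544 0.01638097 2.75158899] [ 0.05491643 -0.23286426  0.07060566]
[2.82794956 0.67035704 4.9675668 ]
```

Request:
{"method": "jog_arm", "body": {"increments": [[2,0,6,0],[0,0,0,0],[0,0,0,0],[0,0,0,0],[0,0,0,0],[0,0,0,0],[0,0,0,0]], "fingers": 1, "force": 30}}

```text
clock: 5.0
tcp_pos: [0.5511, -0.1753, 0.0657]
eef_rot: [3.129, 0.018, 2.752]
ft_force: [0.8, 0.5, -0.1]
finger_gap: 0.05
```

```bash
python3 - <<'E'
from h import *
s=status.get_state(); print(s["tcp_pos"],s["eef_rot"],s["ft_force"],s["moment"],s["finger_gap"]); print(tool(s,[.55,-.1746,.066]))
E
```

```text
[ 0.55107586 -0.17531368  0.06567004] [3.12902626 0.01814021 2.75234702] [ 0.79915482  0.51789063 -0.05776727] [-0.01239019 -0.00133587  0.02040232] 0.049977696193311764
[ 1.26001831  0.25643138 -0.34968005]
```

Request:
{"method": "jog_arm", "body": {"increments": [[0,0,0,0],[0,0,0,0],[0,0,0,0]]}}

```text
clock: 5.25
tcp_pos: [0.5511, -0.1754, 0.0657]
eef_rot: [3.129, 0.018, 2.752]
ft_force: [-0.6, 0.0, 1.0]
finger_gap: 0.0457
```

Request:
{"method": "jog_arm", "body": {"increments": [[0,0,-10,0],[0,0,-15,0],[0,0,-15,0]]}}

```text
clock: 5.5
tcp_pos: [0.5476, -0.1748, 0.104]
eef_rot: [3.131, 0.011, 2.752]
ft_force: [-0.2, -0.7, -4.6]
finger_gap: 0.0456
```

```bash
python3 - <<'E'
from h import *
s=status.get_state(); print(s["tcp_pos"],s["eef_rot"],s["ft_force"],s["moment"],s["finger_gap"]); 
t=eyes.read_camera("scene");cv2.imwrite("pics/s3.png",cv2.resize(t["frame"][150:260,330:490,::-1],None,fx=4.5,fy=4.5))
E
```

```text
[ 0.54759856 -0.17479563  0.10396001] [3.13058749 0.01093701 2.7523163 ] [-0.21587172 -0.71640754 -4.56767821] [-0.01860926  0.03151802  0.026227  ] 0.04556473519534848
```

View pics/s3.png

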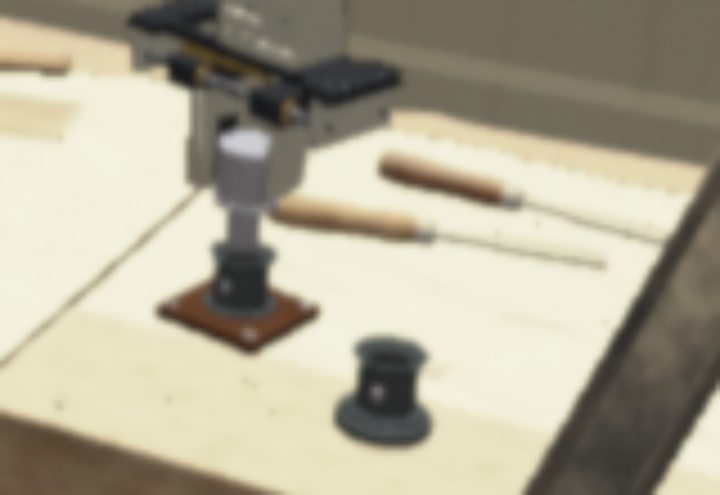

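```bash
python3 - <<'E'
from h import *
s=status.get_state(); print(tool(s,[.460,-.3095,.12]))
E
```

```text
[  31.35170454 -157.79428561  -15.35056207]
```

Request:
{"method": "jog_arm", "body": {"increments": [[0,0,-12,0],[2,-8,-8,0],[4,-20,0,0],[6,-30,0,0],[6,-30,0,0],[6,-30,0,0],[4,-22,0,0],[2,-10,0,0],[0,0,0,0]]}}

```text
clock: 6.3
tcp_pos: [0.4583, -0.3085, 0.1267]
eef_rot: [3.13, 0.016, 2.756]
ft_force: [-0.2, 0.1, -3.6]
finger_gap: 0.0449
```

```bash
python3 - <<'E'
from h import *
s=status.get_state(); print(s["tcp_pos"],s["eef_rot"],s["joints"].round(2)); print(tool(s,[.46,-.3095,.12]))
E
```

```text
[ 0.45831259 -0.30851675  0.12672266] [3.12962876 0.01590114 2.75620914] [ 0.31  0.42  0.26  1.9  -0.16  0.83  1.85]
[-1.82612354 -0.35757748  6.74875679]
```

Request:
{"method": "jog_arm", "body": {"increments": [[-2,0,8,0],[0,0,12,0],[0,0,12,0],[0,0,6,0]]}}

```text
clock: 6.63
tcp_pos: [0.4642, -0.3084, 0.0884]
eef_rot: [3.129, 0.021, 2.757]
ft_force: [-8.7, -9.6, 22.2]
finger_gap: 0.0457
```

```bash
python3 - <<'E'
from h import *
s=status.get_state(); print(s["tcp_pos"],s["eef_rot"],s["ft_force"]); print(tool(s,[.46,-.3095,.0657]))
t=eyes.read_camera("scene");cv2.imwrite("pics/s4.png",cv2.resize(t["frame"][150:260,330:490,::-1],None,fx=4.5,fy=4.5))
E
```

```text
[ 0.46422211 -0.30839043  0.08835944] [3.12949678 0.02112862 2.75737004] [-8.69359851 -9.61449247 22.19025496]
[ 3.97631086 -2.88421174 22.54723222]
```

View pics/s4.png

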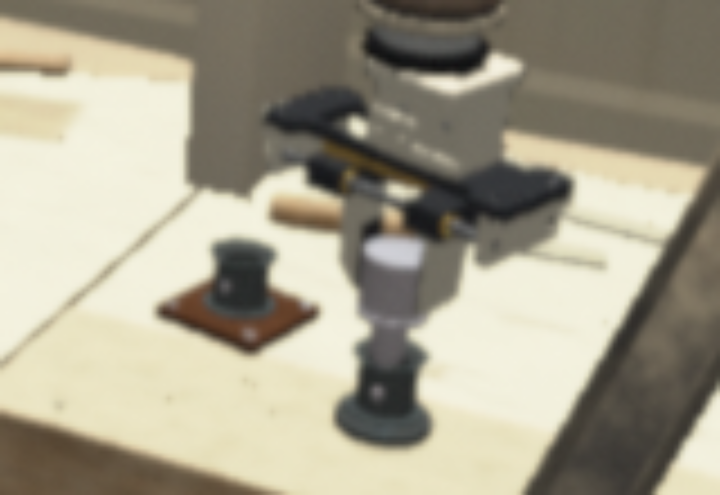

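Request:
{"method": "jog_arm", "body": {"increments": [[3,-2,-3,0],[2,-1,0,0],[0,0,0,0]]}}

```text
clock: 6.93
tcp_pos: [0.4592, -0.3067, 0.0891]
eef_rot: [3.129, 0.018, 2.761]
ft_force: [-0.0, 0.7, -3.8]
finger_gap: 0.0454
```

```bash
python3 - <<'E'
from h import *
s=status.get_state(); print(s["tcp_pos"],s["eef_rot"],s["ft_force"],s["moment"]); print(tool(s,[.46,-.3095,.0657]))
E
```

```text
[ 0.45916711 -0.30671223  0.08905704] [3.12915689 0.01834731 2.76141263] [-0.03272712  0.65638319 -3.77957806] [0.04887596 0.03685826 0.04438287]
[-1.37911181 -2.57028714 23.35611922]
```

Request:
{"method": "jog_arm", "body": {"increments": [[0,-2,4,0],[0.5,-0.5,6,0],[0.5,0,5,0]]}}

```text
clock: 7.18
tcp_pos: [0.4596, -0.3109, 0.0758]
eef_rot: [3.132, 0.025, 2.763]
ft_force: [-1.0, -1.0, -2.8]
finger_gap: 0.0451
```

```bash
python3 - <<'E'
from h import *
s=status.get_state(); print(s["tcp_pos"],s["eef_rot"],s["ft_force"],s["moment"]); print(tool(s,[.46,-.3095,.0657]))
E
```

```text
[ 0.45964122 -0.31086008  0.07578126] [3.13175822 0.02458449 2.76257825] [-1.01143852 -0.98342976 -2.83005834] [-0.24986522  0.18111615 -0.05540407]
[ 0.41768856  1.29716831 10.08728047]
```

In the bore with little force. I'll continue to the floor.

Request:
{"method": "jog_arm", "body": {"increments": [[0.5,0,4,0],[0.5,0,4,0],[0,0,3,0]]}}

```text
clock: 7.43
tcp_pos: [0.4602, -0.3115, 0.0648]
eef_rot: [3.132, 0.028, 2.762]
ft_force: [-5.5, 0.9, 37.5]
finger_gap: 0.0455
```

```bash
python3 - <<'E'
from h import *
s=status.get_state(); print(s["tcp_pos"],s["eef_rot"],s["ft_force"],s["moment"]); print(tool(s,[.46,-.3095,.0657]))
E
```

```text
[ 0.4601895  -0.31149424  0.06479491] [3.13227538 0.02777129 2.76231663] [-5.51779255  0.94259403 37.45702559] [0.34801563 1.14114483 0.03734472]
[ 0.88891088  1.79094166 -0.91348757]
```

Request:
{"method": "jog_arm", "body": {"increments": [[0,0,-1,0],[0,0,0,0],[0,0,0,0],[0,0,0,0],[0,0,0,0]], "fingers": -1}}

```text
clock: 7.85
tcp_pos: [0.4624, -0.3101, 0.0657]
eef_rot: [3.13, 0.03, 2.764]
ft_force: [0.1, -0.4, 0.4]
finger_gap: 0.0744
```

Request:
{"method": "jog_arm", "body": {"increments": [[0,0,-10,0],[0,0,-25,0],[0,0,-30,0],[0,0,-25,0],[0,0,-10,0]]}}

```text
clock: 8.27
tcp_pos: [0.4566, -0.3079, 0.168]
eef_rot: [3.129, 0.021, 2.764]
ft_force: [-1.1, -0.7, -0.9]
finger_gap: 0.0916
```

```bash
python3 - <<'E'
from h import *
d=look(); s=d["s"]; print(s["tcp_pos"],s["eef_rot"],s["joints"].round(2),s["ft_force"])
cv2.imwrite("pics/w5.png",d["frame"][:,:,::-1]); print(tool(s,[.48,.337,.16]))
t=eyes.read_camera("scene");cv2.imwrite("pics/s5.png",cv2.resize(t["frame"][150:260,330:490,::-1],None,fx=4.5,fy=4.5))
E
```

```text
[ 0.45660996 -0.30789835  0.16804433] [3.12894409 0.02107079 2.7644819 ] [ 0.3   0.37  0.27  1.86 -0.14  0.91  1.84] [-1.11195151 -0.73573799 -0.91045836]
[215.84977119 608.10307933  11.18964501]
```

View pics/s5.png

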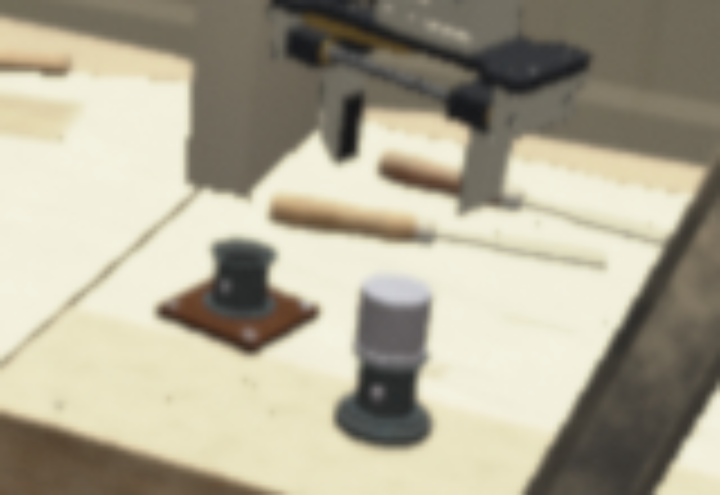

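Request:
{"method": "jog_arm", "body": {"increments": [[2,10,0,0],[5,20,0,0],[8,36,0,0],[8,36,0,0],[8,36,0,0],[8,36,0,0],[8,36,0,0],[8,36,0,0],[8,36,0,0],[8,36,0,0],[8,36,0,0],[8,36,0,0],[8,36,0,0],[8,36,0,0],[8,36,0,0],[8,36,0,0],[8,36,0,0],[6,24,0,0],[2,10,0,0],[0,0,0,0]]}}

```text
clock: 10.03
tcp_pos: [0.5374, 0.345, 0.1539]
eef_rot: [-3.14, -0.003, 2.767]
ft_force: [-0.4, -0.8, 0.6]
finger_gap: 0.0919
```

```bash
python3 - <<'E'
from h import *
d=look(); s=d["s"]; print(s["tcp_pos"],s["eef_rot"],s["joints"].round(2),s["ft_force"])
cv2.imwrite("pics/w6.png",d["frame"][:,:,::-1]); blobs(d,heads(d),.099)
blobs(d,boards(d),.012)
E
```

```text
[0.53743913 0.34496799 0.15386957] [-3.14047078e+00 -2.95419829e-03  2.76745887e+00] [-0.71  0.52  0.09  1.63 -0.05  1.    0.59] [-0.37790431 -0.78669956  0.63294697]
[117. 220.] 191.5 rect [477.1 184.1] [ 9.9 28.9] 62.4 circ [475.7 181.5] 14.5
[ 81. 220.] 560.5 rect [463.3 138.5] [21.3 44.6] 62.3 circ [463.  137.8] 24.0
[278. 152.] 3016.0 rect [480.7 336.9] [39.6 39.6] 52.1 circ [480.7 337. ] 27.1
[22. 24.] 545.5 rect [236.8 138.6] [95.8 22.7] 90.0 circ [246.3 138.6] 47.9
[137. 202.] 1919.5 rect [471.8 142.9] [78.9 93.3] 86.1 circ [471.7 135.4] 47.4
[ 50. 170.] 478.0 rect [374.8  23. ] [41.8 66.1] 87.5 circ [374.9  20.3] 34.6
[242. 145.] 546.5 rect [465.3 288.5] [21.4 56.8] 55.4 circ [470.4 295.8] 28.4
[325. 135.] 1824.0 rect [488.3 368.8] [45.  54.3] 76.2 circ [488.2 368. ] 34.2
[633.  27.] 266.0 rect [464.7 893.1] [35.7 71.4] 10.5 circ [463.7 892.9] 39.1
```

View pics/w6.png

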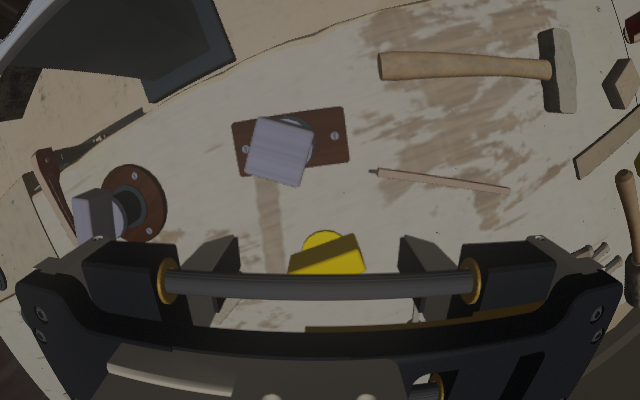

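Wrist view: the square head is at (278,152), and the round stand with the long head is at (130,205). The yellow piece is just below the gripper, so I'll back away before descending.

```bash
python3 - <<'E'
from h import *
print(tool(status.get_state(),[.4807,.337,.14]))
E
```

```text
[ 50.07385615 -26.83678907  13.89834925]
```

Request:
{"method": "jog_arm", "body": {"increments": [[8,-4,0,0],[16,-9,0,0],[16,-9,0,0],[8,-4,0,0],[0,0,0,0.07],[0,0,0,0.1],[0,0,0,0.1],[0,0,0,0.02],[0,0,0,0]]}}

```text
clock: 10.83
tcp_pos: [0.4777, 0.3171, 0.1534]
eef_rot: [-3.13, 0.001, 2.447]
ft_force: [0.4, 0.5, 0.9]
finger_gap: 0.0919
```

```bash
python3 - <<'E'
from h import *
s=status.get_state(); print(s["tcp_pos"],s["eef_rot"],tool(s,[.4807,.337,.066]))
E
```

```text
[0.47774637 0.31708718 0.15337683] [-3.12963139e+00  6.49363189e-04  2.44740063e+00] [10.52617795 18.23784515 87.15810563]
```

Request:
{"method": "jog_arm", "body": {"increments": [[5,9,0,-0.02],[5,9,5,-0.01],[0,0,18,0],[0,0,20,0],[0,0,8,0],[0,0,0,0]]}}

```text
clock: 11.33
tcp_pos: [0.4831, 0.3408, 0.1008]
eef_rot: [-3.134, 0.0, 2.494]
ft_force: [-0.8, -1.0, 0.5]
finger_gap: 0.0916
```

```bash
python3 - <<'E'
from h import *
s=status.get_state(); print(s["tcp_pos"],s["eef_rot"],tool(s,[.4807,.337,.066]))
E
```

```text
[0.48306892 0.34078856 0.1007633 ] [-3.13416408e+00  3.01058734e-04  2.49387731e+00] [-0.38629441 -4.19219939 34.7955154 ]
```

Request:
{"method": "jog_arm", "body": {"increments": [[0,-4,6,0.012],[0,0,14,0],[0,0,10,0],[0,0,4,0],[0,0,0,0]]}}

```text
clock: 11.75
tcp_pos: [0.4809, 0.3386, 0.066]
eef_rot: [-3.136, 0.0, 2.483]
ft_force: [-1.4, -0.9, 0.2]
finger_gap: 0.0916
```

```bash
python3 - <<'E'
from h import *
s=status.get_state(); print(s["tcp_pos"],s["eef_rot"],tool(s,[.4807,.337,.066]))
E
```

```text
[0.48093492 0.33858616 0.06595666] [-3.13559824e+00  2.66813850e-04  2.48345913e+00] [-0.7843232  -1.39878694 -0.03474193]
```

Request:
{"method": "jog_arm", "body": {"increments": [[0,-1,0,0],[0,0,0,0],[0,0,0,0],[0,0,0,0],[0,0,0,0],[0,0,0,0],[0,0,0,0],[0,0,0,0],[0,0,0,0],[0,0,0,0],[0,0,0,0]], "fingers": 1, "force": 30}}

```text
clock: 12.67
tcp_pos: [0.4817, 0.3386, 0.0689]
eef_rot: [-3.14, 0.001, 2.483]
ft_force: [-0.5, 0.4, 0.5]
finger_gap: 0.0419
```

Request:
{"method": "jog_arm", "body": {"increments": [[0,0,-10,0],[0,0,-20,0],[0,0,-30,0],[0,0,-30,0],[0,0,-20,0],[0,0,-6,0],[0,0,0,0]]}}

```text
clock: 13.25
tcp_pos: [0.4778, 0.3358, 0.1876]
eef_rot: [-3.127, -0.001, 2.483]
ft_force: [-0.1, 0.2, -6.5]
finger_gap: 0.0419
```

```bash
python3 - <<'E'
from h import *
s=status.get_state(); print(s["tcp_pos"],s["eef_rot"],s["joints"].round(2),tool(s,[.551,-.175,.18]))
E
```

```text
[0.47776373 0.33575244 0.18760799] [-3.12720004e+00 -1.37345608e-03  2.48310611e+00] [-0.82  0.41  0.16  1.72 -0.07  1.03  0.28] [-370.4739839  -359.00979238   12.26735301]
```

Request:
{"method": "jog_arm", "body": {"increments": [[-8,-8,-2,0],[-16,-16,-2,0],[-26,-25,-2,0],[-26,-25,-1,0],[-26,-25,-1,0],[-26,-25,-1,0],[-26,-25,-1,0],[-26,-25,-1,0],[-26,-25,-1,0],[-26,-25,-1,0],[-26,-25,-1,0],[-26,-25,-1,0],[-26,-25,-1,0],[-26,-25,0,0],[-26,-25,0,0],[-16,-16,0,0],[-8,-8,0,0],[0,0,0,0]]}}

```text
clock: 14.75
tcp_pos: [0.5349, -0.2326, 0.1835]
eef_rot: [-3.092, -0.03, 2.482]
ft_force: [0.2, 0.8, -5.5]
finger_gap: 0.042
```

Request:
{"method": "jog_arm", "body": {"increments": [[0,0,0,-0.06],[0,0,0,-0.1],[0,0,0,-0.1],[0,0,0,-0.08],[0,0,0,-0.04],[0,0,0,0]]}}

```text
clock: 15.25
tcp_pos: [0.5285, -0.2266, 0.1758]
eef_rot: [-3.111, -0.063, 2.882]
ft_force: [-1.0, 0.5, -5.7]
finger_gap: 0.0422
```

```bash
python3 - <<'E'
from h import *
s=status.get_state(); print(s["tcp_pos"],s["eef_rot"],s["joints"].round(2),tool(s,[.551,-.175,.125]))
E
```

```text
[ 0.52845301 -0.22657629  0.17581332] [-3.11050795 -0.06280318  2.88159949] [ 0.12  0.44  0.25  1.73 -0.08  1.05  1.7 ] [-11.70263254  57.17177372  48.42427603]
```

Request:
{"method": "jog_arm", "body": {"increments": [[0,0,0,0],[0,0,0,0],[0,0,0,0],[0,0,0,0],[0,0,0,0],[0,0,0,0]]}}

```text
clock: 15.75
tcp_pos: [0.5271, -0.2226, 0.1737]
eef_rot: [-3.112, -0.067, 2.879]
ft_force: [-0.1, 0.6, -5.6]
finger_gap: 0.0424
```

Request:
{"method": "jog_arm", "body": {"increments": [[0,20,0,0],[0,20,0,0],[0,17,0,0],[0,0,0,0],[0,0,0,0]]}}

```text
clock: 16.17
tcp_pos: [0.5424, -0.1674, 0.1723]
eef_rot: [-3.11, -0.066, 2.874]
ft_force: [0.0, -1.0, -5.4]
finger_gap: 0.042
```

```bash
cat >> h.py <<'E'
def tz():
    s=status.get_state(); R=Ro.from_euler("xyz",s["eef_rot"]).as_matrix(); print("tcp",s["tcp_pos"].round(4),"toolz",R[:2,2].round(4),"yaw",round(s["eef_rot"][2],3),"F",s["ft_force"].round(1),"gap",round(s["finger_gap"],4),"t",round(s["clock"],2)); return s
E
python3 -c "
from h import *
s=tz(); print(s['joints'].round(2))"
```

```text
tcp [ 0.5424 -0.1674  0.1723] toolz [-0.0714 -0.0127] yaw 2.874 F [ 0.  -1.  -5.4] gap 0.042 t 16.17
[ 0.02  0.43  0.23  1.74 -0.08  1.05  1.58]
```

```bash
cat >> h.py <<'E'
def nose(goal,off=.0489,ex=0,ey=0):
    "goal nose xyz -> tool increments mm"
    s=tz(); R=Ro.from_euler("xyz",s["eef_rot"]).as_matrix(); n=s["tcp_pos"]+R@np.array([ex,ey,off])
    print("nose",n.round(4),"inc",(R.T@(np.array(goal)-n)*1000).round(1))
E
python3 -c "
from h import *
nose([.55,-.1746,.058])"
```

```text
tcp [ 0.5424 -0.1674  0.1723] toolz [-0.0714 -0.0127] yaw 2.874 F [ 0.  -1.  -5.4] gap 0.042 t 16.17
nose [ 0.5389 -0.168   0.1236] inc [-16.7  -1.4  64.7]
```

Request:
{"method": "jog_arm", "body": {"increments": [[-8,-1,10,0],[-8,0,18,0],[0,0,20,0],[0,0,14,0],[0,0,0,0]]}}

```text
clock: 16.58
tcp_pos: [0.5562, -0.1774, 0.1066]
eef_rot: [-3.109, -0.06, 2.872]
ft_force: [-0.6, 0.7, -5.3]
finger_gap: 0.0417
```

```bash
python3 -c "
from h import *
nose([.55,-.1746,.045])"
```

```text
tcp [ 0.5562 -0.1774  0.1066] toolz [-0.0665 -0.0152] yaw 2.872 F [-0.6  0.7 -5.3] gap 0.0417 t 16.58
nose [ 0.5529 -0.1781  0.0579] inc [ 3.  3. 13.]
```

Request:
{"method": "jog_arm", "body": {"increments": [[3,3,0,0],[0,0,6,0],[0,0,6,0],[0,0,0,0]]}}

```text
clock: 16.92
tcp_pos: [0.5535, -0.1761, 0.0941]
eef_rot: [-3.108, -0.06, 2.869]
ft_force: [-0.3, 0.0, -5.2]
finger_gap: 0.0422
```

```bash
python3 -c "
from h import *
nose([.55,-.1746,.033])
t=eyes.read_camera('scene');cv2.imwrite('pics/s6.png',cv2.resize(t['frame'][150:250,340:440,::-1],None,fx=6,fy=6))
"
```

```text
tcp [ 0.5535 -0.1761  0.0941] toolz [-0.0663 -0.0163] yaw 2.869 F [-0.3  0.  -5.2] gap 0.0422 t 16.92
nose [ 0.5502 -0.1769  0.0453] inc [ 0.1  2.5 12.3]
```

View pics/s6.png

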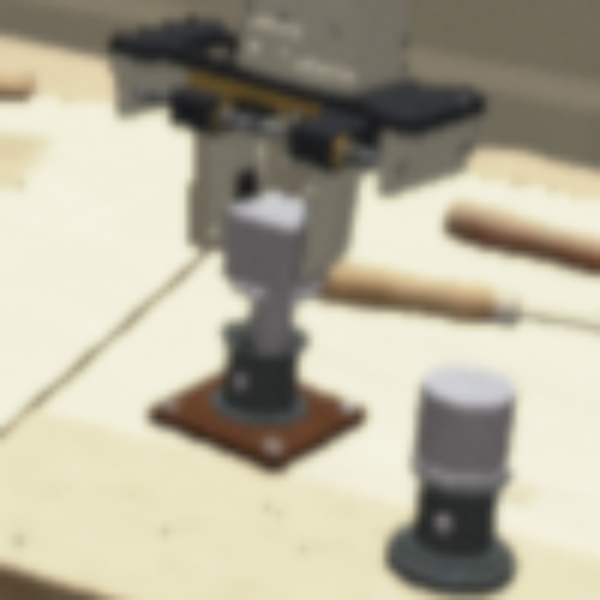

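Request:
{"method": "jog_arm", "body": {"increments": [[0,2.5,2,0],[0,0,5,0],[0,0,5,0]]}}

```text
clock: 17.22
tcp_pos: [0.5549, -0.1742, 0.0842]
eef_rot: [-3.108, -0.056, 2.869]
ft_force: [-3.8, 1.0, -3.3]
finger_gap: 0.042
```

```bash
python3 -c "
from h import *
nose([.55,-.1746,.025])"
```

```text
tcp [ 0.5549 -0.1742  0.0842] toolz [-0.0624 -0.017 ] yaw 2.869 F [-3.8  1.  -3.3] gap 0.042 t 17.22
nose [ 0.5519 -0.175   0.0354] inc [ 1.3  0.2 10.5]
```

Request:
{"method": "jog_arm", "body": {"increments": [[2,0,3,0],[0.5,0,4,0],[0.5,0,4,0]]}}

```text
clock: 17.47
tcp_pos: [0.5512, -0.1733, 0.0722]
eef_rot: [-3.109, -0.055, 2.87]
ft_force: [0.6, -0.7, -5.5]
finger_gap: 0.0423
```

```bash
python3 -c "
from h import *
nose([.55,-.1746,.02])"
```

```text
tcp [ 0.5512 -0.1733  0.0722] toolz [-0.0617 -0.017 ] yaw 2.87 F [ 0.6 -0.7 -5.5] gap 0.0423 t 17.47
nose [ 0.5482 -0.1741  0.0234] inc [-2.   0.1  3.3]
```

Request:
{"method": "jog_arm", "body": {"increments": [[0,0,3,0],[0,0,2,0],[0,0,2,0],[0,0,2,0]]}}

```text
clock: 17.8
tcp_pos: [0.5511, -0.1743, 0.0686]
eef_rot: [-3.109, -0.053, 2.87]
ft_force: [-7.5, 4.7, 20.6]
finger_gap: 0.0421
```

```bash
python3 -c "
from h import *
nose([.55,-.1746,.02])"
```

```text
tcp [ 0.5511 -0.1743  0.0686] toolz [-0.0594 -0.0171] yaw 2.87 F [-7.5  4.7 20.6] gap 0.0421 t 17.8
nose [ 0.5482 -0.1752  0.0198] inc [-1.5  1.  -0.4]
```

Request:
{"method": "jog_arm", "body": {"increments": [[0,0,2,0],[0,0,2,0],[0,0,2,0],[0,0,2,0],[0,0,2,0]]}}

```text
clock: 18.22
tcp_pos: [0.551, -0.1744, 0.0685]
eef_rot: [-3.112, -0.049, 2.87]
ft_force: [-7.3, 3.3, 21.3]
finger_gap: 0.0417
```

```bash
python3 -c "
from h import *
nose([.55,-.1746,.02])"
```

```text
tcp [ 0.551  -0.1744  0.0685] toolz [-0.0553 -0.0152] yaw 2.87 F [-7.3  3.3 21.3] gap 0.0417 t 18.22
nose [ 0.5483 -0.1752  0.0197] inc [-1.5  1.  -0.4]
```

Request:
{"method": "jog_arm", "body": {"increments": [[0,0,3,0],[0,0,3,0],[0,0,3,0],[0,0,3,0],[0,0,3,0],[0,0,3,0],[0,0,3,0],[0,0,3,0],[0,0,3,0],[0,0,3,0],[0,0,3,0],[0,0,3,0],[0,0,3,0],[0,0,3,0],[0,0,3,0],[0,0,3,0],[0,0,3,0],[0,0,3,0]]}}

```text
clock: 19.72
tcp_pos: [0.5521, -0.1755, 0.068]
eef_rot: [-3.126, -0.027, 2.873]
ft_force: [-10.8, 3.6, 33.0]
finger_gap: 0.0416
```

```bash
python3 -c "
from h import *
nose([.55,-.1746,.02])"
```

```text
tcp [ 0.5521 -0.1755  0.068 ] toolz [-0.0305 -0.0075] yaw 2.873 F [-10.8   3.6  33. ] gap 0.0416 t 19.72
nose [ 0.5506 -0.1759  0.0191] inc [ 1.   1.  -0.9]
```

Request:
{"method": "jog_arm", "body": {"increments": [[0,0,3,0],[0,0,3,0],[0,0,3,0],[0,0,3,0],[0,0,3,0],[0,0,3,0],[0,0,3,0],[0,0,3,0],[0,0,3,0],[0,0,3,0],[0,0,3,0],[0,0,3,0],[0,0,3,0],[0,0,3,0],[0,0,3,0],[0,0,3,0],[0,0,3,0],[0,0,3,0]]}}

```text
clock: 21.22
tcp_pos: [0.553, -0.1764, 0.0677]
eef_rot: [-3.14, -0.006, 2.876]
ft_force: [-11.4, 4.4, 33.1]
finger_gap: 0.0416
```

```bash
python3 -c "
from h import *
nose([.55,-.1746,.02])"
```

```text
tcp [ 0.553  -0.1764  0.0677] toolz [-0.0065  0.0002] yaw 2.876 F [-11.4   4.4  33.1] gap 0.0416 t 21.22
nose [ 0.5527 -0.1764  0.0188] inc [ 3.1  1.  -1.2]
```

Tilt is gone. Release and rise.

Request:
{"method": "jog_arm", "body": {"increments": [[1.5,0,-1,0],[0,0,0,0],[0,0,0,0],[0,0,0,0],[0,0,0,0]], "fingers": -1}}

```text
clock: 21.63
tcp_pos: [0.5547, -0.1772, 0.0718]
eef_rot: [-3.14, 0.002, 2.876]
ft_force: [-0.5, -0.0, 0.2]
finger_gap: 0.0705
```

Request:
{"method": "jog_arm", "body": {"increments": [[0,0,-10,0],[0,0,-25,0],[0,0,-30,0],[0,0,-25,0],[0,0,-10,0],[0,0,0,0]]}}

```text
clock: 22.13
tcp_pos: [0.5537, -0.1771, 0.1762]
eef_rot: [-3.139, -0.003, 2.875]
ft_force: [0.7, 0.6, -0.7]
finger_gap: 0.0915
```

```bash
python3 -c "
from h import *
s=tz(); print(tool(s,[.471,.1345,.16]),tool(s,[.54,.10,.16]),s['joints'].round(2))
t=eyes.read_camera('scene');cv2.imwrite('pics/s7.png',cv2.resize(t['frame'][150:250,340:440,::-1],None,fx=6,fy=6))
"
```

```text
tcp [ 0.5537 -0.1771  0.1762] toolz [-0.0036 -0.0013] yaw 2.875 F [ 0.7  0.6 -0.7] gap 0.0915 t 22.13
[161.67208648 278.93200188  16.10976961] [ 86.0282181  263.79221245  15.90494868] [ 0.06  0.41  0.22  1.76 -0.1   0.98  1.62]
```

View pics/s7.png

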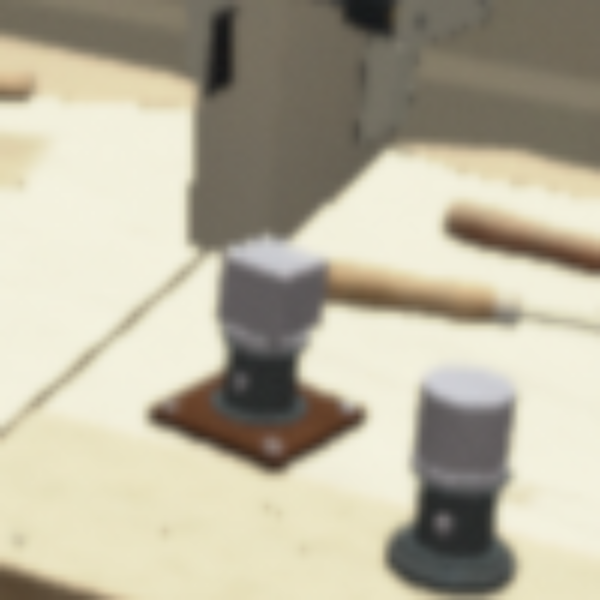

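Request:
{"method": "jog_arm", "body": {"increments": [[8,14,0,0],[16,27,0,0],[21,36,0,0],[21,36,0,0],[21,36,0,0],[21,36,0,0],[21,36,0,0],[18,30,0,0],[8,14,0,0.06],[0,0,0,0.1],[0,0,0,0.06],[0,0,0,0]]}}

```text
clock: 23.18
tcp_pos: [0.4645, 0.1272, 0.1634]
eef_rot: [-3.126, -0.012, 2.645]
ft_force: [1.0, 0.2, -0.5]
finger_gap: 0.0917
```

```bash
python3 -c "
from h import *
s=tz(); print(tool(s,[.471,.1345,.066]))
"
```

```text
tcp [0.4645 0.1272 0.1634] toolz [-0.0183 -0.0077] yaw 2.645 F [ 1.   0.2 -0.5] gap 0.0917 t 23.18
[-3.3851773  11.03783253 97.15932466]
```

Request:
{"method": "jog_arm", "body": {"increments": [[-2,5,0,0],[-1,5,8,-0.008],[0,0,20,0],[0,0,24,0],[0,0,16,0],[0,0,0,0]]}}

```text
clock: 23.68
tcp_pos: [0.4729, 0.1339, 0.0896]
eef_rot: [-3.127, -0.012, 2.664]
ft_force: [-0.7, 0.2, -0.4]
finger_gap: 0.0918
```

```bash
python3 -c "
from h import *
s=tz(); print(tool(s,[.471,.1345,.066]))
"
```

```text
tcp [0.4729 0.1339 0.0896] toolz [-0.0176 -0.0078] yaw 2.664 F [-0.7  0.2 -0.4] gap 0.0918 t 23.68
[ 1.70583382e+00 -1.24226614e-02  2.35860190e+01]
```

Request:
{"method": "jog_arm", "body": {"increments": [[1,0,8,0.008],[1,0,10,0],[0,0,6,0],[0,0,0,0]]}}

```text
clock: 24.02
tcp_pos: [0.4717, 0.1338, 0.0636]
eef_rot: [-3.126, -0.012, 2.656]
ft_force: [0.6, -0.5, 0.5]
finger_gap: 0.0916
```

```bash
python3 -c "
from h import *
s=tz(); print(tool(s,[.471,.1345,.066]))
"
```

```text
tcp [0.4717 0.1338 0.0636] toolz [-0.0183 -0.0084] yaw 2.656 F [ 0.6 -0.5  0.5] gap 0.0916 t 24.02
[ 0.98910667  0.25395056 -2.40832667]
```

Request:
{"method": "jog_arm", "body": {"increments": [[0,0,-2,0],[0,0,0,0],[0,0,0,0],[0,0,0,0],[0,0,0,0],[0,0,0,0],[0,0,0,0],[0,0,0,0],[0,0,0,0],[0,0,0,0],[0,0,0,0],[0,0,0,0],[0,0,0,0],[0,0,0,0]], "fingers": 1, "force": 35}}

```text
clock: 25.18
tcp_pos: [0.474, 0.1344, 0.0687]
eef_rot: [-3.13, -0.009, 2.656]
ft_force: [-0.2, -0.8, -0.4]
finger_gap: 0.0237
```

```bash
python3 -c "
from h import *
s=tz()"
```

```text
tcp [0.474  0.1344 0.0687] toolz [-0.0136 -0.0063] yaw 2.656 F [-0.2 -0.8 -0.4] gap 0.0237 t 25.18
```

```bash
python3 -c "
from h import *
s=tz(); print(tool(s,[.471,.1345,.020]))"
```

```text
tcp [0.474  0.1344 0.0687] toolz [-0.0136 -0.0063] yaw 2.656 F [-0.2 -0.8 -0.4] gap 0.0237 t 25.18
[ 2.21997548 -0.75471188 48.69027528]
```

Request:
{"method": "jog_arm", "body": {"increments": [[0,0,-15,0],[0,0,-30,0],[0,0,-25,0],[0,0,-10,0]]}}

```text
clock: 25.52
tcp_pos: [0.4709, 0.1332, 0.1469]
eef_rot: [-3.12, -0.017, 2.656]
ft_force: [-0.2, -0.2, -4.1]
finger_gap: 0.0239
```

```bash
python3 -c "
from h import *
nose([.481,.337,.08],.0486,.0021,-.0006)"
```

```text
tcp [0.4709 0.1332 0.1469] toolz [-0.0246 -0.0113] yaw 2.656 F [-0.2 -0.2 -4.1] gap 0.0239 t 25.52
nose [0.4675 0.1331 0.0983] inc [ 82.9 187.   15.7]
```

Request:
{"method": "jog_arm", "body": {"increments": [[8,18,0,0],[16,36,0,0],[17,38,0,0],[17,38,0,0],[16,36,0,0],[8,18,0,0],[0,0,0,0.08],[0,0,0,0.12],[0,0,0,0.12],[0,0,0,0.12],[0,0,0,0.12],[0,0,0,0.12],[0,0,0,0.12],[0,0,0,0.12],[0,0,0,0.12],[0,0,0,0.12],[0,0,0,0.08],[0,0,0,0]]}}

```text
clock: 27.02
tcp_pos: [0.4755, 0.3388, 0.1344]
eef_rot: [-3.106, 0.033, 1.359]
ft_force: [0.4, -0.5, -3.1]
finger_gap: 0.024
```

```bash
python3 -c "
from h import *
nose([.481,.337,.058],.0486,.0021,-.0006); print(status.get_state()['joints'].round(2))"
```

```text
tcp [0.4755 0.3388 0.1344] toolz [-0.0415 -0.025 ] yaw 1.359 F [ 0.4 -0.5 -3.1] gap 0.024 t 27.02
nose [0.4733 0.3397 0.0858] inc [-0.1  9.1 27.5]
[-1.    0.51  0.43  1.77 -0.25  0.97 -0.68]
```

Request:
{"method": "jog_arm", "body": {"increments": [[0,5,2,0.02],[0,4,10,0],[0,0,12,0],[0,0,6,0]]}}

```text
clock: 27.35
tcp_pos: [0.4839, 0.3359, 0.1018]
eef_rot: [-3.107, 0.034, 1.347]
ft_force: [-0.1, 0.4, -3.3]
finger_gap: 0.0238
```

```bash
python3 -c "
from h import *
nose([.481,.337,.045],.0486,.0021,-.0006)"
```

```text
tcp [0.4839 0.3359 0.1018] toolz [-0.0412 -0.0251] yaw 1.347 F [-0.1  0.4 -3.3] gap 0.0238 t 27.35
nose [0.4817 0.3368 0.0532] inc [ 0.3 -0.5  8.2]
```

Request:
{"method": "jog_arm", "body": {"increments": [[0,-0.5,5,0.01],[0,0,6,0],[0,0,5,0]]}}

```text
clock: 27.6
tcp_pos: [0.4827, 0.3344, 0.0828]
eef_rot: [-3.106, 0.036, 1.338]
ft_force: [0.1, -0.2, -4.8]
finger_gap: 0.0242
```

```bash
python3 -c "
from h import *
nose([.481,.337,.03],.0486,.0021,-.0006)"
```

```text
tcp [0.4827 0.3344 0.0828] toolz [-0.0429 -0.0266] yaw 1.338 F [ 0.1 -0.2 -4.8] gap 0.0242 t 27.6
nose [0.4806 0.3352 0.0342] inc [2.  0.2 4.2]
```

Request:
{"method": "jog_arm", "body": {"increments": [[1.5,0,3,0],[0,0,5,0],[0,0,4,0],[0,0,3,0]]}}

```text
clock: 27.93
tcp_pos: [0.4826, 0.3357, 0.0683]
eef_rot: [-3.105, 0.035, 1.339]
ft_force: [-15.2, -7.2, 56.9]
finger_gap: 0.0239
```

```bash
python3 -c "
from h import *
nose([.481,.337,.02],.0486,.0021,-.0006)"
```

```text
tcp [0.4826 0.3357 0.0683] toolz [-0.0435 -0.0253] yaw 1.339 F [-15.2  -7.2  56.9] gap 0.0239 t 27.93
nose [0.4804 0.3367 0.0197] inc [ 0.4  0.5 -0.3]
```

Request:
{"method": "jog_arm", "body": {"increments": [[0,0,0,0],[0,0,2.5,0],[0,0,2.5,0],[0,0,2.5,0],[0,0,2.5,0],[0,0,2.5,0],[0,0,2.5,0],[0,0,2.5,0],[0,0,2.5,0],[0,0,2.5,0],[0,0,2.5,0],[0,0,2.5,0],[0,0,2.5,0],[0,0,2.5,0],[0,0,2.5,0],[0,0,2.5,0],[0,0,2.5,0],[0,0,2.5,0],[0,0,2.5,0],[0,0,2.5,0]]}}

```text
clock: 29.6
tcp_pos: [0.4831, 0.335, 0.0684]
eef_rot: [-3.099, 0.006, 1.34]
ft_force: [-8.2, -5.6, 28.0]
finger_gap: 0.0239
```

```bash
python3 -c "
from h import *
nose([.481,.337,.02],.0486,.0021,-.0006)"
```

```text
tcp [0.4831 0.335  0.0684] toolz [-0.0425  0.0043] yaw 1.34 F [-8.2 -5.6 28. ] gap 0.0239 t 29.6
nose [0.4809 0.3374 0.0199] inc [-0.4  0.2 -0.1]
```

Request:
{"method": "jog_arm", "body": {"increments": [[0,0,-1.5,0],[0,0,0,0],[0,0,0,0],[0,0,0,0],[0,0,0,0],[0,0,0,0]], "fingers": -1}}

```text
clock: 30.1
tcp_pos: [0.4852, 0.3365, 0.0718]
eef_rot: [-3.103, 0.0, 1.34]
ft_force: [-0.4, 0.1, 0.3]
finger_gap: 0.0591
```

Request:
{"method": "jog_arm", "body": {"increments": [[0,0,-10,0],[0,0,-25,0],[0,0,-30,0],[0,0,-25,0],[0,0,-10,0],[0,0,0,0]]}}

```text
clock: 30.6
tcp_pos: [0.4882, 0.3346, 0.176]
eef_rot: [-3.101, 0.005, 1.34]
ft_force: [1.1, -0.2, 0.6]
finger_gap: 0.0917
```

```bash
python3 -c "
from h import *
s=tz(); print(tool(s,[.459,-.309,.17]),s['joints'].round(2))
d=look(); cv2.imwrite('pics/w8.png',d['frame'][:,:,::-1])
blobs(d,heads(d),.099);blobs(d,boards(d),.012)"
```

```text
tcp [0.4882 0.3346 0.176 ] toolz [-0.0409  0.0043] yaw 1.34 F [ 1.1 -0.2  0.6] gap 0.0917 t 30.6
[-633.18666844  119.07658738    4.3803282 ] [-0.98  0.46  0.44  1.72 -0.25  1.04 -0.68]
[333. 196.] 293.0 rect [500.3 343.9] [28.7  8.7] 77.4 circ [497.2 344.6] 14.4
[313. 208.] 1899.5 rect [480.8 336.5] [62.6 21.3] 77.2 circ [481.3 336.8] 32.6
[336. 220.] 238.0 rect [491.5 295.3] [31.7 14.3] 77.4 circ [491.4 295.3] 17.4
[318. 152.] 1573.5 rect [488.7 369.3] [44.3 53.8] 76.6 circ [489.  368.6] 34.1
```

View pics/w8.png

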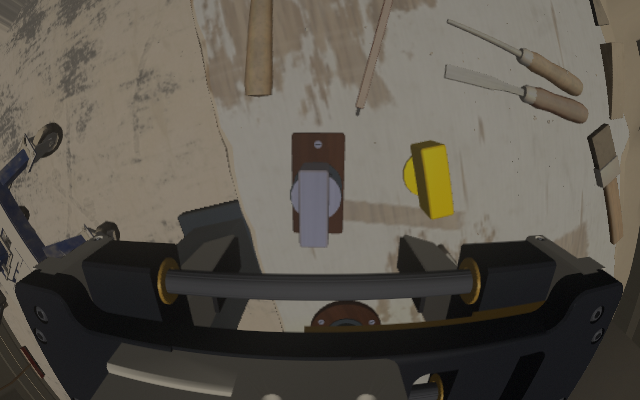

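Request:
{"method": "jog_arm", "body": {"increments": [[0,0,0,-0.08],[0,0,0,-0.12],[0,0,0,-0.12],[0,0,0,-0.12],[0,0,0,-0.12],[0,0,0,-0.12],[0,0,0,-0.12],[0,0,0,-0.12],[0,0,0,-0.12],[0,0,0,-0.12],[0,0,0,-0.12],[0,0,0,-0.08],[0,0,0,0]]}}

```text
clock: 31.73
tcp_pos: [0.4774, 0.3302, 0.1546]
eef_rot: [-3.107, -0.056, 2.759]
ft_force: [-0.7, -0.4, 0.2]
finger_gap: 0.0916
```

```bash
python3 -c "
from h import *
s=tz(); print(tool(s,[.459,-.309,.17]))"
```

```text
tcp [0.4774 0.3302 0.1546] toolz [-0.0648 -0.0116] yaw 2.759 F [-0.7 -0.4  0.2] gap 0.0916 t 31.73
[-220.65829142 -600.37844395   -6.70611658]
```

Request:
{"method": "jog_arm", "body": {"increments": [[-5,-10,0,0],[-10,-22,0,0],[-16,-36,0,0],[-16,-36,0,0],[-16,-36,0,0],[-16,-36,0,0],[-16,-36,0,0],[-16,-36,0,0],[-16,-36,0,0],[-16,-36,0,0],[-16,-36,0,0],[-16,-36,0,0],[-16,-36,0,0],[-16,-36,0,0],[-16,-36,0,0],[-16,-36,0,0],[-12,-28,0,0],[-5,-10,0,0],[0,0,0,0]]}}

```text
clock: 33.32
tcp_pos: [0.4668, -0.3347, 0.1492]
eef_rot: [-3.093, -0.069, 2.695]
ft_force: [-1.4, 0.7, 0.2]
finger_gap: 0.092
```

```bash
python3 -c "
from h import *
s=tz()
d=look(); cv2.imwrite('pics/w9.png',d['frame'][:,:,::-1])
blobs(d,heads(d),.099);blobs(d,boards(d),.012)"
```

```text
tcp [ 0.4668 -0.3347  0.1492] toolz [-0.083  -0.0142] yaw 2.695 F [-1.4  0.7  0.2] gap 0.092 t 33.32
[536. 226.] 690.0 rect [ 545.5 -173.2] [39.4 24.2] 71.9 circ [ 546.9 -173.2] 22.1
[347. 201.] 2862.5 rect [ 457.8 -309.8] [43.4 43.4] 65.2 circ [ 457.8 -310. ] 22.1
[482. 202.] 2330.5 rect [ 548.2 -175.1] [85.  83.6] 75.7 circ [ 548.8 -175.2] 58.1
[623.  66.] 856.0 rect [467.1 125. ] [79.  94.3] 67.4 circ [470.8 132.3] 48.5
[562.  26.] 627.5 rect [392.9  12.7] [39.3 74.3] 81.4 circ [392.9  12.4] 41.6
```

View pics/w9.png

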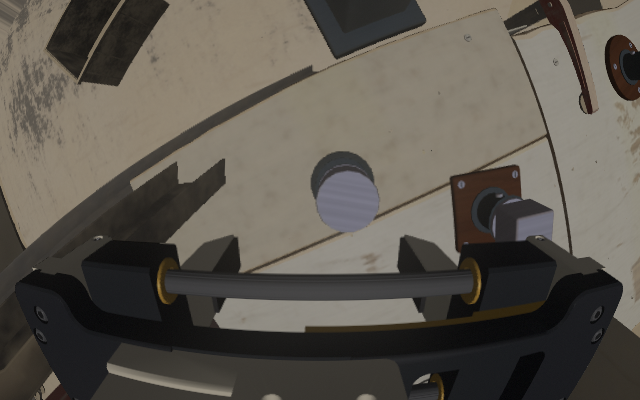

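```bash
python3 -c "
from h import *
s=tz(); print(tool(s,[.4565,-.3102,.067]))"
```

```text
tcp [ 0.4666 -0.3335  0.1491] toolz [-0.0836 -0.0136] yaw 2.696 F [-0.8 -0.7 -0.5] gap 0.0915 t 33.37
[13.39079639 20.64518469 82.32301842]
```

Request:
{"method": "jog_arm", "body": {"increments": [[6,9,0,0],[7,11,6,0],[0,0,20,0],[0,0,18,0],[0,0,0,0]]}}

```text
clock: 33.78
tcp_pos: [0.4604, -0.2965, 0.1035]
eef_rot: [-3.099, -0.072, 2.7]
ft_force: [-1.3, 0.5, -0.5]
finger_gap: 0.0917
```

```bash
python3 -c "
from h import *
s=tz(); print(tool(s,[.4565,-.3102,.067]))"
```

```text
tcp [ 0.4604 -0.2965  0.1035] toolz [-0.0829 -0.0078] yaw 2.7 F [-1.3  0.5 -0.5] gap 0.0917 t 33.78
[ -4.95644512 -12.46054644  36.75953939]
```

Request:
{"method": "jog_arm", "body": {"increments": [[-3,-7,0,0],[0,-4,0,0],[0,0,5,0],[0,0,5,0],[0,0,0,0]]}}

```text
clock: 34.2
tcp_pos: [0.4595, -0.3031, 0.0955]
eef_rot: [-3.102, -0.071, 2.707]
ft_force: [0.7, 0.5, 0.1]
finger_gap: 0.0919
```

```bash
python3 -c "
from h import *
s=tz(); print(tool(s,[.4565,-.3102,.067]))"
```

```text
tcp [ 0.4595 -0.3031  0.0955] toolz [-0.0808 -0.0065] yaw 2.707 F [0.7 0.5 0.1] gap 0.0919 t 34.2
[-2.30061096 -6.57320976 28.72136865]
```

Request:
{"method": "jog_arm", "body": {"increments": [[-2,-7,0,0],[0,0,10,0],[0,0,10,0],[0,0,6,0],[0,0,0,0]]}}

```text
clock: 34.62
tcp_pos: [0.4562, -0.3123, 0.0678]
eef_rot: [-3.101, -0.069, 2.705]
ft_force: [0.3, 0.3, 0.0]
finger_gap: 0.0917
```

```bash
python3 -c "
from h import *
s=tz(); print(tool(s,[.4565,-.3102,.067]))"
```

```text
tcp [ 0.4562 -0.3123  0.0678] toolz [-0.0792 -0.0074] yaw 2.705 F [0.3 0.3 0. ] gap 0.0917 t 34.62
[0.56340775 2.05769798 0.7385654 ]
```

Request:
{"method": "jog_arm", "body": {"increments": [[0,2,0,0],[0,0,0,0],[0,0,0,0],[0,0,0,0],[0,0,0,0],[0,0,0,0],[0,0,0,0],[0,0,0,0],[0,0,0,0],[0,0,0,0]], "fingers": 1, "force": 35}}

```text
clock: 35.45
tcp_pos: [0.4571, -0.31, 0.0674]
eef_rot: [-3.101, -0.069, 2.705]
ft_force: [-0.6, -0.1, -1.6]
finger_gap: 0.0453
```

Request:
{"method": "jog_arm", "body": {"increments": [[0,0,3,0],[0,0,3,0],[0,0,3,0],[0,0,3,0],[0,0,3,0],[0,0,3,0],[0,0,3,0],[0,0,3,0]]}}

```text
clock: 36.12
tcp_pos: [0.4607, -0.3111, 0.0659]
eef_rot: [-3.109, -0.055, 2.705]
ft_force: [-7.3, 6.8, 36.1]
finger_gap: 0.0451
```

```bash
python3 -c "
from h import *
s=tz()"
```

```text
tcp [ 0.4607 -0.3111  0.0659] toolz [-0.0634 -0.0061] yaw 2.705 F [-7.3  6.8 36.1] gap 0.0451 t 36.12
```

Works as before. I'll keep pressing until the tool is upright.

Request:
{"method": "jog_arm", "body": {"increments": [[0,0,2.5,0],[0,0,2.5,0],[0,0,2.5,0],[0,0,2.5,0],[0,0,2.5,0],[0,0,2.5,0],[0,0,2.5,0],[0,0,2.5,0],[0,0,2.5,0],[0,0,2.5,0],[0,0,2.5,0],[0,0,2.5,0],[0,0,2.5,0],[0,0,2.5,0],[0,0,2.5,0],[0,0,2.5,0],[0,0,2.5,0],[0,0,2.5,0],[0,0,2.5,0],[0,0,2.5,0]]}}

```text
clock: 37.78
tcp_pos: [0.4615, -0.3119, 0.0657]
eef_rot: [-3.126, -0.033, 2.703]
ft_force: [-7.6, 5.9, 29.8]
finger_gap: 0.0456
```

Request:
{"method": "jog_arm", "body": {"increments": [[0,0,2.5,0],[0,0,2.5,0],[0,0,2.5,0],[0,0,2.5,0],[0,0,2.5,0],[0,0,2.5,0],[0,0,2.5,0],[0,0,2.5,0],[0,0,2.5,0],[0,0,2.5,0],[0,0,2.5,0],[0,0,2.5,0],[0,0,2.5,0],[0,0,2.5,0]]}}

```text
clock: 38.95
tcp_pos: [0.4623, -0.3126, 0.0654]
eef_rot: [-3.138, -0.018, 2.701]
ft_force: [-8.1, 5.9, 31.8]
finger_gap: 0.0451
```

```bash
python3 -c "
from h import *
s=tz()"
```

```text
tcp [ 0.4623 -0.3126  0.0654] toolz [-0.0183  0.0041] yaw 2.701 F [-8.1  5.9 31.8] gap 0.0451 t 38.95
```

Request:
{"method": "jog_arm", "body": {"increments": [[0,0,2.5,0],[0,0,2.5,0],[0,0,2.5,0],[0,0,2.5,0],[0,0,2.5,0],[0,0,2.5,0],[0,0,2.5,0],[0,0,2.5,0],[0,0,2.5,0],[0,0,2.5,0],[0,0,2.5,0],[0,0,2.5,0],[0,0,2.5,0],[0,0,2.5,0],[0,0,2.5,0],[0,0,2.5,0],[0,0,2.5,0],[0,0,2.5,0],[0,0,0,0]]}}

```text
clock: 40.53
tcp_pos: [0.4627, -0.3134, 0.0661]
eef_rot: [3.131, 0.001, 2.7]
ft_force: [0.2, 0.1, -3.4]
finger_gap: 0.0453
```

```bash
python3 -c "
from h import *
s=tz();print(tool(s,[.459,-.309,.02]))"
```

```text
tcp [ 0.4627 -0.3134  0.0661] toolz [0.0049 0.0091] yaw 2.7 F [ 0.2  0.1 -3.4] gap 0.0453 t 40.53
[ 5.2758872   1.90009319 46.07419119]
```

Request:
{"method": "jog_arm", "body": {"increments": [[0,0,-15,0],[0,0,-30,0],[0,0,-30,0],[0,0,-12,0]]}}

```text
clock: 40.87
tcp_pos: [0.4588, -0.3123, 0.1518]
eef_rot: [3.131, -0.009, 2.699]
ft_force: [0.5, -0.1, -2.9]
finger_gap: 0.0452
```

```bash
python3 -c "
from h import *
nose([.471,.135,.09],.046,.004,.0005)
t=eyes.read_camera('scene');cv2.imwrite('pics/s9.png',cv2.resize(t['frame'][130:260,330:490,::-1],None,fx=4.5,fy=4.5))"
```

```text
tcp [ 0.4588 -0.3123  0.1518] toolz [-0.004   0.0135] yaw 2.699 F [ 0.5 -0.1 -2.9] gap 0.0452 t 40.87
nose [ 0.4552 -0.3095  0.1059] inc [175.9 408.3  21.8]
```

View pics/s9.png

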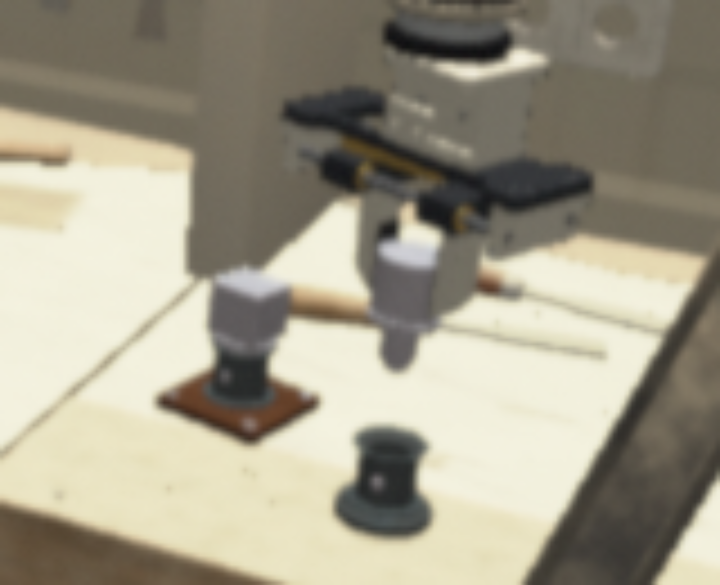

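Request:
{"method": "jog_arm", "body": {"increments": [[6,13,0,0],[12,27,0,0],[16,38,0,0],[16,38,0,0],[16,38,0,0],[16,38,0,0],[16,38,0,0],[16,38,0,0],[16,38,0,0],[16,38,0,0],[16,36,0,0],[10,22,0,0],[4,8,0,0],[0,0,0,0]]}}

```text
clock: 42.08
tcp_pos: [0.47, 0.1441, 0.1452]
eef_rot: [3.14, -0.015, 2.694]
ft_force: [0.0, 0.2, -3.2]
finger_gap: 0.0457
```

```bash
python3 -c "
from h import *
nose([.471,.135,.058],.046,.004,.0005)"
```

```text
tcp [0.47   0.1441 0.1452] toolz [-0.0126  0.0081] yaw 2.694 F [ 0.   0.2 -3.2] gap 0.0457 t 42.08
nose [0.466  0.1467 0.0992] inc [-10.2  -8.5  41.1]
```

Request:
{"method": "jog_arm", "body": {"increments": [[-5,-4,3,0],[-5,-4,10,0],[0,0,14,0],[0,0,8,0],[0,0,0,0]]}}

```text
clock: 42.5
tcp_pos: [0.4752, 0.1231, 0.1051]
eef_rot: [-3.138, -0.015, 2.687]
ft_force: [0.9, -1.0, -3.8]
finger_gap: 0.0454
```

```bash
python3 -c "
from h import *
nose([.471,.135,.045],.046,.004,.0005)
t=eyes.read_camera('scene');cv2.imwrite('pics/s10.png',cv2.resize(t['frame'][150:230,240:340,::-1],None,fx=6,fy=6))"
```

```text
tcp [0.4752 0.1231 0.1051] toolz [-0.0149  0.0037] yaw 2.687 F [ 0.9 -1.  -3.8] gap 0.0454 t 42.5
nose [0.4711 0.1254 0.0592] inc [ 4.1  8.6 14.2]
```

View pics/s10.png

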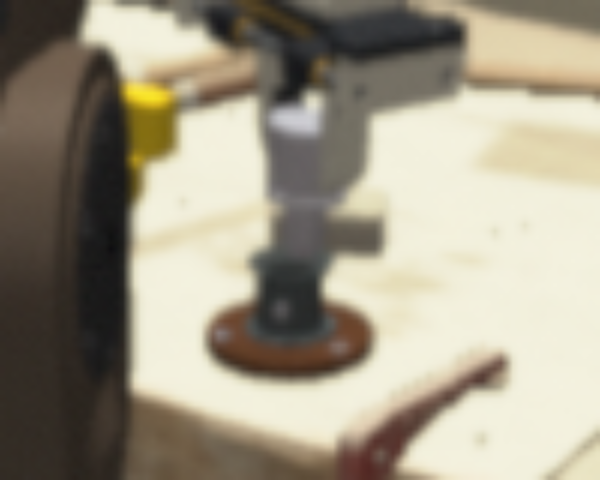

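Request:
{"method": "jog_arm", "body": {"increments": [[2,4,0,0],[2,4,0,0],[0,0,0,0]]}}

```text
clock: 42.8
tcp_pos: [0.4758, 0.1301, 0.106]
eef_rot: [-3.138, -0.015, 2.682]
ft_force: [-0.4, 0.5, -4.1]
finger_gap: 0.0456
```

```bash
python3 -c "
from h import *
nose([.471,.135,.045],.046,.004,.0005)"
```

```text
tcp [0.4758 0.1301 0.106 ] toolz [-0.0147  0.0031] yaw 2.682 F [-0.4  0.5 -4.1] gap 0.0456 t 42.8
nose [0.4717 0.1325 0.0601] inc [ 1.6  2.  15.1]
```

Request:
{"method": "jog_arm", "body": {"increments": [[1,2,2,0],[0.5,0,8,0],[0,0,6,0]]}}

```text
clock: 43.05
tcp_pos: [0.4768, 0.1342, 0.0912]
eef_rot: [3.141, -0.011, 2.683]
ft_force: [-0.5, -0.3, -3.4]
finger_gap: 0.0453
```

```bash
python3 -c "
from h import *
nose([.471,.135,.03],.046,.004,.0005)"
```

```text
tcp [0.4768 0.1342 0.0912] toolz [-0.0101  0.0051] yaw 2.683 F [-0.5 -0.3 -3.4] gap 0.0453 t 43.05
nose [0.473  0.1367 0.0453] inc [ 0.9 -2.4 15.3]
```

Request:
{"method": "jog_arm", "body": {"increments": [[1,-2,3,0],[0.5,0,5,0],[0,0,5,0]]}}

```text
clock: 43.3
tcp_pos: [0.4743, 0.1332, 0.0765]
eef_rot: [3.142, -0.011, 2.684]
ft_force: [1.6, -1.4, -2.8]
finger_gap: 0.0454
```

```bash
python3 -c "
from h import *
nose([.471,.135,.02],.046,.004,.0005)"
```

```text
tcp [0.4743 0.1332 0.0765] toolz [-0.0098  0.0049] yaw 2.684 F [ 1.6 -1.4 -2.8] gap 0.0454 t 43.3
nose [0.4704 0.1356 0.0305] inc [-0.9 -0.3 10.5]
```

In the bore. Down to the floor gently.

Request:
{"method": "jog_arm", "body": {"increments": [[0,0,3,0],[0,0,4,0],[0,0,3,0],[0,0,2,0]]}}

```text
clock: 43.63
tcp_pos: [0.4745, 0.1329, 0.0647]
eef_rot: [3.141, -0.011, 2.684]
ft_force: [-11.8, -5.9, 54.8]
finger_gap: 0.0455
```

```bash
python3 -c "
from h import *
nose([.471,.135,.02],.046,.004,.0005)"
```

```text
tcp [0.4745 0.1329 0.0647] toolz [-0.0097  0.005 ] yaw 2.684 F [-11.8  -5.9  54.8] gap 0.0455 t 43.63
nose [0.4707 0.1354 0.0188] inc [-0.4 -0.2 -1.2]
```

Home. Release and rise.

Request:
{"method": "jog_arm", "body": {"increments": [[0,0,-1,0],[0,0,0,0],[0,0,0,0],[0,0,0,0],[0,0,0,0],[0,0,0,0]], "fingers": -1}}

```text
clock: 44.13
tcp_pos: [0.4758, 0.1338, 0.0669]
eef_rot: [3.138, -0.009, 2.684]
ft_force: [0.6, 0.5, 0.1]
finger_gap: 0.0806
```

Request:
{"method": "jog_arm", "body": {"increments": [[0,0,-10,0],[0,0,-25,0],[0,0,-30,0],[0,0,-30,0],[0,0,-20,0],[-20,0,0,0],[-30,0,0,0],[-15,0,0,0],[0,0,0,0]]}}

```text
clock: 44.88
tcp_pos: [0.5352, 0.1039, 0.1923]
eef_rot: [3.138, -0.009, 2.687]
ft_force: [-0.3, 0.4, -0.1]
finger_gap: 0.0918
```

```bash
python3 -c "
from h import *
s=tz()
d=look(); cv2.imwrite('pics/w11.png',d['frame'][:,:,::-1])
blobs(d,heads(d),.099);blobs(d,boards(d),.012)
t=eyes.read_camera('scene');cv2.imwrite('pics/s11.png',cv2.resize(t['frame'][150:250,240:440,::-1],None,fx=4,fy=4))"
```

```text
tcp [0.5352 0.1039 0.1923] toolz [-0.007   0.0069] yaw 2.687 F [-0.3  0.4 -0.1] gap 0.0918 t 44.88
[317. 123.] 2180.0 rect [473.  134.2] [43.  43.4] 64.0 circ [473.1 134.2] 22.0
[498.  71.] 160.5 rect [493.8 306.1] [28.1  8.5] 73.3 circ [491.  306.9] 14.1
[515.  50.] 974.0 rect [481.4 337.1] [62.9 20.6] 75.9 circ [480.6 337.2] 32.4
[59. 11.] 806.5 rect [220.9 -57.3] [82.6 40.2] 45.6 circ [207.  -43.6] 41.3
[317. 120.] 5533.0 rect [470.9 134.6] [91.8 92.7] 64.0 circ [471.2 134.8] 46.9
[191.  84.] 153.5 rect [364.5  26.1] [44.3 10.5] 1.8 circ [364.5  26.6] 22.3
[450.  65.] 1185.0 rect [473.4 305.9] [48.9 54.1] 76.7 circ [473.6 306.8] 35.5
```

View pics/w11.png

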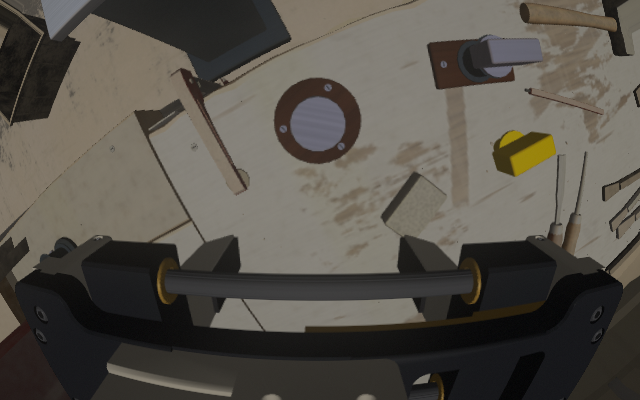

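View pics/s11.png

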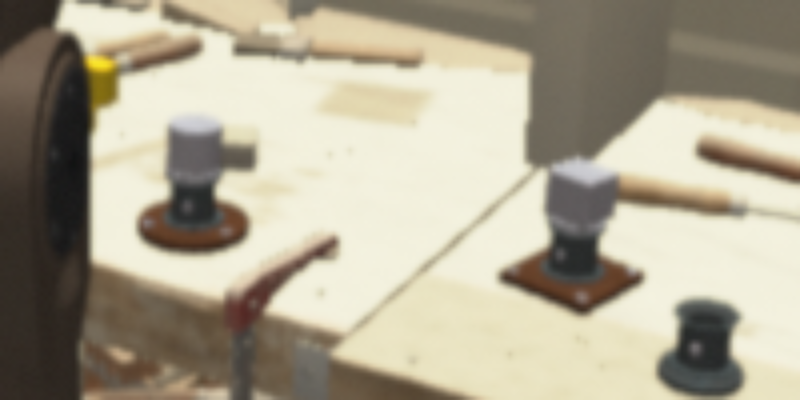

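```bash
python3 -c "
from workcell import job; print(job.finish_job())"
```

```text
the job is handed in; nothing more can be done
None
```

The job is handed in: all three heads are on their matching stands, about 45 s into the 112 s allowed. I parked the round head in the spare socket, then moved the square head to the square stand, the long head to the long stand, and the round head to the round stand.

**Last checks**
- **Round head:** its top is centred within about 2 mm of the round board's centre, and at its full apparent size, so it is at the right height.
- **Long head:** it is about 1 mm from its socket centre, and the bar lies within 1° of the board's length.
- **Square head:** it looks flush and upright in the scene camera. I did not get an unobstructed wrist measurement of it afterwards.
- **Seating:** each head's nose reached floor height, 20 mm, within about 1 mm by the arm's readings.
- **Robot:** the gripper is open, clear of everything, and reads no force.
- **Bystanders:** nothing touched the pencil, the rubbing block or the yellow look-alike. I compared the pictures by eye only and did not measure whether they had moved.

**What did not go smoothly**
- The tool's tilt drifted during moves, up to about 5°. I corrected it by pressing gently while a head was seated.
- One correction only partly worked: the tool still leaned about 2.5° when I released the long head, which then measured in place.
- The highest wrist force I read was about 57 N, as the long head reached the floor of its socket. The limit is 120 N.

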